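# Put the reviewed medicines away and lock the drawer

## Task

The medicines on the desk have been reviewed: stand every green-tagged vial upright in a cell of its own in the open medicine drawer, turned so that its label squarely faces the white mark on the drawer's front, and put every red-tagged vial in the pharmacy returns tub. With the green ones in place, push the drawer fully shut, then lock it: push the dial on the unit's top in against its spring, turn it clockwise past the safety stop all the way to locked and let it spring back out. Do not knock over or shove the other things on the desk.

Things in the scene. Friction and masses are not known exactly. Their poses are not given: they have to be found in the camera images.
- vial_g1: amber prescription vial with a GREEN tag (may be absent: None from the start). 66 mm high, about 90 g, weight low: round body 46 mm dia up to 46 mm, above it a round white cap 41 mm dia, 20 high. White label on the side towards the vial's -x. Origin under its centre on its foot, z up the axis
- vial_g1_label (a point): middle of the label of vial_g1: 23 mm from the axis towards the vial's -x, 25 mm above its foot. The coloured tag runs on the cap's top from the middle to the rim above the label and down onto it, so it points the way the label faces
- vial_g2: amber prescription vial with a GREEN tag (may be absent: None from the start). 66 mm high, about 90 g, weight low: round body 46 mm dia up to 46 mm, above it a round white cap 41 mm dia, 20 high. White label on the side towards the vial's -x. Origin under its centre on its foot, z up the axis
- vial_g2_label (a point): middle of the label of vial_g2: 23 mm from the axis towards the vial's -x, 25 mm above its foot. The coloured tag runs on the cap's top from the middle to the rim above the label and down onto it, so it points the way the label faces
- vial_g3: amber prescription vial with a GREEN tag (may be absent: None from the start). 66 mm high, about 90 g, weight low: round body 46 mm dia up to 46 mm, above it a round white cap 41 mm dia, 20 high. White label on the side towards the vial's -x. Origin under its centre on its foot, z up the axis
- vial_g3_label (a point): middle of the label of vial_g3: 23 mm from the axis towards the vial's -x, 25 mm above its foot. The coloured tag runs on the cap's top from the middle to the rim above the label and down onto it, so it points the way the label faces
- vial_g4: amber prescription vial with a GREEN tag (may be absent: None from the start). 66 mm high, about 90 g, weight low: round body 46 mm dia up to 46 mm, above it a round white cap 41 mm dia, 20 high. White label on the side towards the vial's -x. Origin under its centre on its foot, z up the axis
- vial_g4_label (a point): middle of the label of vial_g4: 23 mm from the axis towards the vial's -x, 25 mm above its foot. The coloured tag runs on the cap's top from the middle to the rim above the label and down onto it, so it points the way the label faces
- vial_r1: amber prescription vial with a RED tag (may be absent: None from the start). 66 mm high, about 90 g, weight low: round body 46 mm dia up to 46 mm, above it a round white cap 41 mm dia, 20 high. White label on the side towards the vial's -x. Origin under its centre on its foot, z up the axis
- vial_r1_label (a point): middle of the label of vial_r1: 23 mm from the axis towards the vial's -x, 25 mm above its foot. The coloured tag runs on the cap's top from the middle to the rim above the label and down onto it, so it points the way the label faces
- vial_r2: amber prescription vial with a RED tag (may be absent: None from the start). 66 mm high, about 90 g, weight low: round body 46 mm dia up to 46 mm, above it a round white cap 41 mm dia, 20 high. White label on the side towards the vial's -x. Origin under its centre on its foot, z up the axis
- vial_r2_label (a point): middle of the label of vial_r2: 23 mm from the axis towards the vial's -x, 25 mm above its foot. The coloured tag runs on the cap's top from the middle to the rim above the label and down onto it, so it points the way the label faces
- unit: fixed medicine drawer unit, taupe, 180 deep (x) x 336 wide (y) x 105 mm high; origin under its centre; its front faces its -x (towards the robot, a little turned). One clear-fronted drawer with four cells, whose centre line lies 60 mm in front of the unit's centre when shut; lock dial on the top
- drawer (a joint): how far the drawer stands out (m): 0 shut, 0.115 fully out; slides along the unit's x, about 1.5 N, stays where left. Its front board: outer face 44 mm in front (-x) of the cells' centre line, 14 thick, 332 wide, top edge 84 mm above the cells' floor, with a window and a black pull knob (26 dia) in the middle, sticking out 24 mm, centre 70 mm above the cells' floor
- cells (a point): on the drawer's floor (10 mm above the desk), middle of the row of four cells, moves with the drawer; axes as the unit's: x to the back, y along the row. Cell centres at y = -111, -37, 37, 111 mm; cells 60 deep (x), 71 mm wide; dividers 24 high, back and side walls 30 high. In front (-x) of each cell a white mark on the front board's top edge
- lock_push (a joint): how far the lock dial is pushed down (m): 0 out, 0.006 fully in; sprung, 3 N to start and 9 N when fully in, springs back out when let go
- lock_turn (a joint): turn of the lock dial (rad), growing clockwise seen from above: 0 open, 1.4 locked (end stop). Safety stop: while the dial is out it is blocked at about 0.2 (and on the way back at about 0.9); pushed in at least 4 mm it turns past. About 0.03 N m to turn; stays where left
- lock_grip (a point): middle of the dial's grip bar, on its vertical axis, turning with it; on the unit's top, 42 mm in front of the unit's centre. Bar 46 long (this point's x), 12 thick (y), 20 mm high (10 above and below this point), on a disc of 52 dia whose top is 10 mm below this point: fingertips may press on it. A white line on the bar points to the marks: green open, red locked
- returns_in (a point): centre of the inner floor (4 mm above the desk) of the fixed pharmacy returns tub, white with a red band, open on top, outside 140 (x) x 210 (y) x 40 mm high, walls and floor 4 mm; axes as the tub's
- mug: white ceramic mug, 78 mm wide, 92 high, handle at its +y; origin under its centre; bystander
- drops: small capped eye-drop bottle, 28 mm dia, 62 high, no tag; origin under its centre; bystander
- carton: closed medicine carton lying flat, 52 x 115 x 22 mm (x, y, z), pale with a blue band; origin under its centre; bystander
- organiser: closed weekly pill organiser, pale blue, 42 x 168 x 26 mm with seven lids in a row along its y; origin under its centre; bystander
- glasses_case: dark brown glasses case, 62 x 160 x 36 mm (x, y, z); origin under its centre; bystander
There are look-alikes about, which are no part of the job. What is shaped like the vial_r1 but black is not meant. Leave any purple look-alike of the vial_r2 alone.

How it is judged (in metres and radians):
On the way, in this order (a step that is already met when the one before it is completed fails the run):
1. every green-tagged vial stands in the open drawer's cells, label to the front (x of vial_g1 in the frame of cells between -0.02 and 0.02 m and y of vial_g1 in the frame of cells between -0.14 and 0.14 m and z of each of vial_g1, vial_g2, vial_g3, vial_g4 in the frame of cells below 0.008 m and angle between each of vial_g1, vial_g2, vial_g3, vial_g4's own z axis and vertical below 0.15 rad and angle between the x axis of each of vial_g1, vial_g2, vial_g3, vial_g4 and the x axis of cells, either way round below 0.3 rad and x of each of vial_g1_label, vial_g2_label, vial_g3_label, vial_g4_label in the frame of cells below -0.006 m and x of vial_g2 in the frame of cells between -0.02 and 0.02 m and y of vial_g2 in the frame of cells between -0.14 and 0.14 m and x of vial_g3 in the frame of cells between -0.02 and 0.02 m and y of vial_g3 in the frame of cells between -0.14 and 0.14 m and x of vial_g4 in the frame of cells between -0.02 and 0.02 m and y of vial_g4 in the frame of cells between -0.14 and 0.14 m and linear speed of each of vial_g1, vial_g2, vial_g3, vial_g4 below 0.02 m/s and value of joint drawer above 0.03 m), for 0.2 s.
2. the drawer is fully shut (value of joint drawer below 0.005 m), for 0.2 s.
3. the dial, pushed in, is turning past its safety stop (value of joint drawer below 0.005 m and value of joint lock_push above 0.003 m and value of joint lock_turn between 0.35 and 1.15 rad), for 0.05 s.
4. the dial is turned to locked (value of joint lock_turn above 1.2 rad and value of joint drawer below 0.005 m), for 0.1 s.
At the end, for the whole second after the job is handed in: Green-tagged vials stand upright on the floor of the drawer's cells, label within 0.30 rad of the front; red-tagged vials are inside the returns tub; drawer shut to 5 mm; lock dial turned beyond 1.2 rad and sprung back out (in by less than 2 mm) (all of step 4 and x of vial_g1 in the frame of cells between -0.02 and 0.02 m and y of vial_g1 in the frame of cells between -0.14 and 0.14 m and z of each of vial_g1, vial_g2, vial_g3, vial_g4 in the frame of cells below 0.008 m and angle between each of vial_g1, vial_g2, vial_g3, vial_g4's own z axis and vertical below 0.15 rad and angle between the x axis of each of vial_g1, vial_g2, vial_g3, vial_g4 and the x axis of cells, either way round below 0.3 rad and x of each of vial_g1_label, vial_g2_label, vial_g3_label, vial_g4_label in the frame of cells below -0.006 m and x of vial_g2 in the frame of cells between -0.02 and 0.02 m and y of vial_g2 in the frame of cells between -0.14 and 0.14 m and x of vial_g3 in the frame of cells between -0.02 and 0.02 m and y of vial_g3 in the frame of cells between -0.14 and 0.14 m and x of vial_g4 in the frame of cells between -0.02 and 0.02 m and y of vial_g4 in the frame of cells between -0.14 and 0.14 m and x of vial_r1 in the frame of returns_in between -0.066 and 0.066 m and y of vial_r1 in the frame of returns_in between -0.101 and 0.101 m and z of each of vial_r1, vial_r2 in the frame of returns_in below 0.03 m and x of vial_r2 in the frame of returns_in between -0.066 and 0.066 m and y of vial_r2 in the frame of returns_in between -0.101 and 0.101 m and value of joint lock_push below 0.002 m); the robot touches nothing.
It fails at once if a bystander on the desk is shoved more than 4 cm or tipped over (distance of any of mug, drops, carton, organiser, glasses_case from where it was at the start of the episode above 0.04 m or angle between any of mug, drops, carton, organiser, glasses_case's own z axis and vertical above 0.6 rad).
Of vial_g1, vial_g2, vial_g3, vial_g4 only 3 to 4 are there at a start; the rules pass over those that are not, and their reading is None.
Of vial_r1, vial_r2 only 1 to 2 are there at a start; the rules pass over those that are not, and their reading is None.
At some moment in a run one of vial_g1, vial_g2, vial_g3, vial_g4, vial_r1, vial_r2 may be knocked a few centimetres aside while the robot is not near it.
Once in a run the grip may slacken for a moment while it holds something.
It also fails if it takes over 210 s, if anything falls off the work surface, if the arm or the gripper's body presses on something with over 40 N, if the wrist force passes 120 N, or if a joint passes its speed limit or range.

## Robot

A 6-joint arm with a two-finger parallel gripper is mounted at the origin on the work surface. World frame = base frame: x ahead of the robot, y to its left, z up, the work surface at z = 0. Lengths are in mm, angles in rad, forces in N, time in s.
With the tool pointing down it reaches from about 300 to 775 mm from the base axis. Payload 14.6 kg.
Tool frame: the origin (TCP) lies at the very end of the fingers, on their centre line; the grasp point (between the pads) lies 19 mm behind it; z points along the fingers, y is the line along which they close (so a half turn about z gives the same grasp; the last joint's range is limited). The gripper opens to 94 mm and grips with 3 to 60 N. Pads are 16 mm wide; open, the fingers measure 119 mm over their backs; the gripper's body (75 mm by 177 mm) begins 78 mm behind the grasp point.
Start: joints at [1.191, 0.3, 1.521, -0, 1.321, -0.067], TCP at [169.245, 523.302, 205.446] pointing down, gripper open.
Joint ranges: [-3.03, 3.03], [-0.79, 2.21], [0.23, 2.52], [-1.04, 4.18], [0, 3.07], [-2.55, 2.55]. Speed limits (rad/s): [2.22, 2.22, 2.57, 3.14, 3.14, 3.14].

## Interface

Orientations are given as [roll, pitch, yaw] about the fixed x, y, z axes, in that order (R = Rz(yaw) Ry(pitch) Rx(roll)).
In Python, from cell import manip, eyes, ticket gives the robot as it stands. The module is installed in compiled form; this text tells all that it offers.
- The arm moves only by the tool arm_command, never from a script. Its argument "plan" is a list of rows, each a list of 5 numbers: the opening, from -1 (shut) to 1 (fully open), then the shift along the tool's x, y, z in m, then the turn about the tool's z in rad. In form: [[jaw, dx, dy, dz, roll], ...]. A call has 1 to 20 rows; each row shifts and turns the commanded pose from where the row before left it, along the tool's axes as they then stand; what a row does not reach is not made up. A row lasts 1/8 s, in which the tool goes at most 62.5 mm and 10.7 degrees, less where a joint would pass 70% of its speed; a pose out of reach is approached as far as the arm can. A call is refused whole if a number of a shift passes 0.0625 or a number of a turn 0.188, either way. A call with a gripper value outside its range is refused whole. The fingers move at their own pace and stop on an object; "newtons" is the grip in N (left out, the last holds). Time passes only in rows, so rows that do not move let the fingers close. It gives the time, the measured TCP pose, the force, the opening and the grip force at its end, in the units of the state.
- manip.read_state(): the state, without advancing time (a new reading comes with each control period).
- eyes.camera(name): name is "scene" or "top" or "wrist"; returns a dict with "img" (384x512x3 uint8, blue, green, red), "z_map" (384x512 float32, mm along the optical axis (not along the pixel's ray), 0 where there is no reading), "fx", "fy", "cx", "cy" (pixels), "eye" and "orientation" of the camera in the world. Camera axes: x right, y down, z forward; pixel columns grow to the right and rows downward; lengths in mm; the calibration is good to about 2 mm. The wrist camera is an equidistant fisheye: a pixel r from the principal point sees the ray r / f radians off the axis. A picture is of the moment at which its call begins.
- ticket.sign_off(): hands the job in; it is judged then, once.
The state is a dict: "clock": time; "joints": joint angles; "qd": joint speeds; "effort": joint torques, N m; "eef_pos": TCP position; "eef_rot": TCP orientation; "wrist_force": force on the tool from outside, world axes, zero at the start; "moment": the same for the moment, N m; "finger_gap": finger opening in mm; "finger_force": force on a finger pad.
Only numpy, scipy, OpenCV 4.12 (cv2) and the standard library are available. Lean on these libraries where they do the work, as an engineer would, in place of code of your own. Each camera call takes 0.05 s, during which the arm holds its last target. There are 200 camera calls.

## Working session

There is one attempt and no reset: what is moved stays moved. The work goes in short steps, Python scripts to look and compute and a tool call to move; the robot and the scene stay as the last step left them, time stands still between calls to the robot, and variables do not carry over. Pictures are saved under pics/ and viewed, at most 15 in all, crops included, and the job is handed in when it is done.

Besides the shell and the picture viewer there is one more tool, called after "Call:" as a command line: name --pt "numbers of a row" for each row, then --argument value for the rest. arm_command: Moves the arm, as the interface text tells. Its arguments: {"type":"object","properties":{"plan":{"type":"array"},"newtons":{"type":"number"}},"required":["plan"]}

```bash
mkdir -p pics; cat > h.py <<'E'
import numpy as np, cv2
from scipy.spatial.transform import Rotation as R
from cell import manip, eyes, ticket
def cam(n):
    c=eyes.camera(n); np.savez(f'{n}.npz',**c); return c
def load(n): return dict(np.load(f'{n}.npz'))
def rot(c):
    o=np.array(c['orientation'],float)
    return o if o.shape==(3,3) else (R.from_euler('xyz',o).as_matrix() if o.size==3 else R.from_quat(o).as_matrix())
def pts(c):
    z=c['z_map'];v,u=np.mgrid[:z.shape[0],:z.shape[1]]
    P=np.stack([(u-c['cx'])/c['fx']*z,(v-c['cy'])/c['fy']*z,z],-1)
    return P@rot(c).T+np.array(c['eye'])
E
python3 - <<'E'
from h import *
for n in('scene','top'):
    c=cam(n); print(n,c['fx'],c['cx'],c['cy'],c['eye'],c['orientation'])
    cv2.imwrite(f'pics/{n}0.png',cv2.resize(c['img'],(800,600),interpolation=cv2.INTER_CUBIC))
print(manip.read_state())
E
```

```text
scene 352.4472199030953 257.6980789657748 199.9995760204063 [1196.51805336   11.52183778  764.14105563] [-2.32461897  0.00607997  1.52837481]
top 363.80417349661576 250.65842415134625 195.21604636362164 [ 416.85633505   36.40187491 1082.04459263] [-3.04178536 -0.02290437 -1.60041573]
{'clock': 0.1, 'joints': array([ 1.19142321e+00,  3.00361285e-01,  1.52153722e+00,  4.81787863e-06,
        1.32070021e+00, -6.65982800e-02]), 'qd': array([ 0.00254155, -0.00341111, -0.00282331, -0.00042735,  0.00055687,
       -0.0015995 ]), 'effort': array([-1.04050087e-04, -5.32651305e+01, -3.53280938e+01,  7.08749495e-02,
        2.34290538e-02, -1.23341772e-05]), 'eef_pos': array([169.14553855, 523.08951173, 204.96512029]), 'eef_rot': array([-3.14058913e+00, -7.16088961e-05,  2.82881659e+00]), 'wrist_force': array([-0.91894024,  0.12511179, -0.58579949]), 'moment': array([-0.05570889,  0.01113502,  0.02413684]), 'finger_force': 0.0, 'finger_gap': 93.4574444024659}
```

View pics/top0.png

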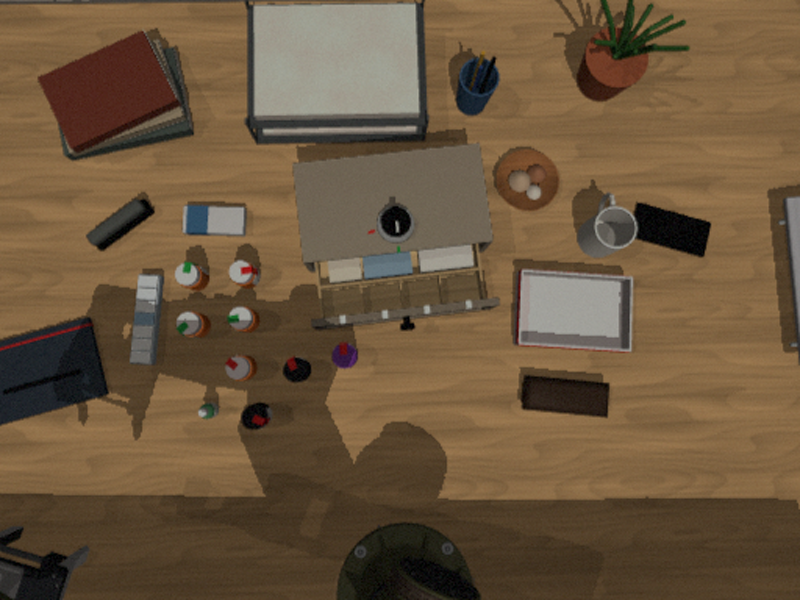

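View pics/scene0.png

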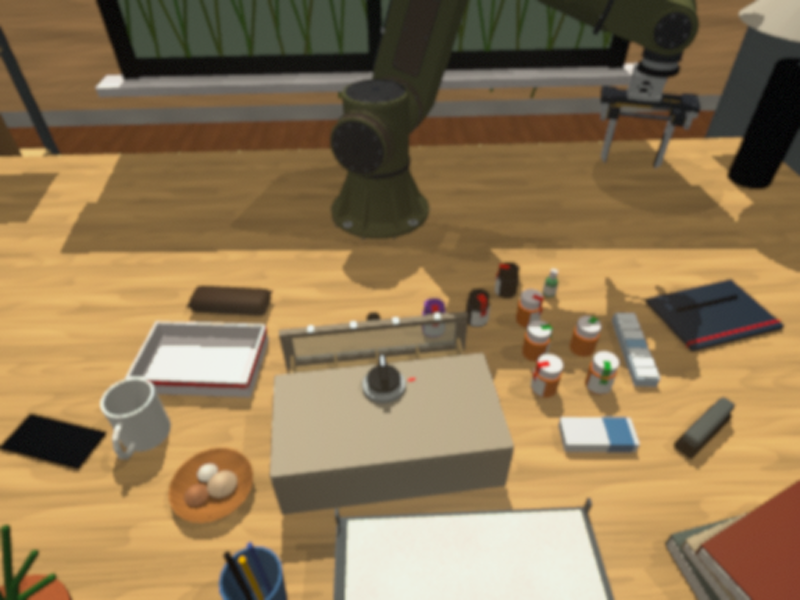

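The top view shows (800x600 pixels):
- Green-tagged amber vials at (190,275), (192,323) and (242,318).
- Red-tagged amber vials at (243,272) and (240,367).
- Black look-alikes at (297,368) and (256,415), and a purple one at (344,354). I'll leave all three alone.
- The drawer is open, with its knob at (407,324). The dial is at (396,222) and the tub at (575,310).

Next I'll measure these and confirm them in a crop.

```bash
cat >> h.py <<'E'
def ray(c,u,v,z):
    d=rot(c)@np.array([(u-c['cx'])/c['fx'],(v-c['cy'])/c['fy'],1.]);e=np.array(c['eye']);return e+d*(z-e[2])/d[2]
def proj(c,p):
    q=rot(c).T@(np.array(p)-np.array(c['eye']));return q[:2]/q[2]*[c['fx'],c['fy']]+[c['cx'],c['cy']]
def vials(c,show=True):
    P=pts(c);img=c['img'];hsv=cv2.cvtColor(img,cv2.COLOR_BGR2HSV).astype(int)
    m=((P[...,2]>56)&(P[...,2]<90)).astype(np.uint8)
    n,l,s,ce=cv2.connectedComponentsWithStats(m);out=[]
    for i in range(1,n):
        if not 60<s[i,4]<400: continue
        k=l==i; h,sa,va=hsv[k].T; v_,u_=np.nonzero(k)
        red=((h<10)|(h>172))&(sa>150)&(va>70); g=(h>45)&(h<85)&(sa>110)
        wh=(sa<90)&(va>110)
        t,nm=(g,'G') if g.sum()>red.sum() else (red,'R')
        if t.sum()<3: continue
        w=t|wh if wh.sum()>10 else np.ones_like(t)
        a=ray(c,u_.mean(),v_.mean(),66);b=ray(c,u_[t].mean(),v_[t].mean(),66);d=b-a
        out.append((nm,a[0],a[1],np.arctan2(d[1],d[0]),np.hypot(d[0],d[1]),s[i,4],wh.sum(),np.median(P[k][:,2]),u_.mean(),v_.mean()))
    if show:
        for o in out: print(o[0],*np.round(o[1:],2))
    return out
E
python3 - <<'E'
from h import *
c=load('top');vials(c)
P=pts(c)
cv2.imwrite('pics/crop1.png',cv2.resize(c['img'][150:290,95:335],(800,467),interpolation=cv2.INTER_CUBIC))
# unit top
m=((P[...,2]>98)&(P[...,2]<112)).astype(np.uint8);m[:,:180]=0;m[:90]=0
n,l,s,ce=cv2.connectedComponentsWithStats(m);i=1+s[1:,4].argmax();k=l==i
print(cv2.minAreaRect(P[k][:,:2].astype(np.float32)),P[k][:,2].mean())
# front board top edge ~94
m=((P[...,2]>84)&(P[...,2]<99)).astype(np.uint8);m[:, :180]=0;m[:180]=0;m[230:]=0;m[:,330:]=0
k=m>0;print('board',k.sum(),cv2.minAreaRect(P[k][:,:2].astype(np.float32)))
# dial
m=((P[...,2]>118)&(P[...,2]<160));m[:125]=0;m[165:]=0;m[:,230:280]&=True;m[:,:225]=0;m[:,285:]=0
print('dial',m.sum(),P[m].mean(0),P[m][:,2].max())
# tub rim
m=((P[...,2]>34)&(P[...,2]<46)).astype(np.uint8);m[:,:325]=0;m[:160]=0;m[235:]=0;m[:,415:]=0
print('tub',cv2.minAreaRect(P[m>0][:,:2].astype(np.float32)))
g=cv2.cvtColor(c['img'],cv2.COLOR_BGR2HSV);w=((g[...,1]<40)&(g[...,2]>170)).astype(np.uint8)
w[:185]=0;w[212:]=0;w[:,:200]=0;w[:,320:]=0
n,l,s,ce=cv2.connectedComponentsWithStats(w)
for i in range(1,n): print('mark',ce[i],s[i,4],ray(c,*ce[i],94))
E
```

```text
R 585.89 280.97 -1.25 12.75 177.0 132.0 65.41 153.51 173.75
G 584.25 376.9 -0.07 13.05 177.0 132.0 65.75 119.04 175.2
G 502.32 282.19 1.6 12.64 173.0 83.0 65.64 153.17 203.44
G 495.21 373.79 2.13 12.22 184.0 55.0 65.61 119.97 206.91
R 430.85 99.29 0.03 12.37 168.0 0.0 65.46 219.51 227.26
R 414.75 287.17 0.91 13.21 188.0 5.0 65.52 151.45 235.12
R 407.59 187.1 0.36 11.76 179.0 0.0 65.6 187.88 236.64
R 326.74 260.43 -1.97 10.43 184.0 0.0 65.38 161.36 267.15
((697.4445190429688, 5.386749267578125), (181.2106475830078, 336.8567199707031), 5.227024078369141) 104.04333793016832
board 686 ((491.0950012207031, -13.407180786132812), (37.91516876220703, 331.25225830078125), 5.224070072174072)
dial 294 [654.18976292   1.79100299 133.1728916 ] 152.0289091137579
tub ((524.3108520507812, -332.5085144042969), (213.40711975097656, 187.321044921875), 84.67100524902344)
```

View pics/crop1.png

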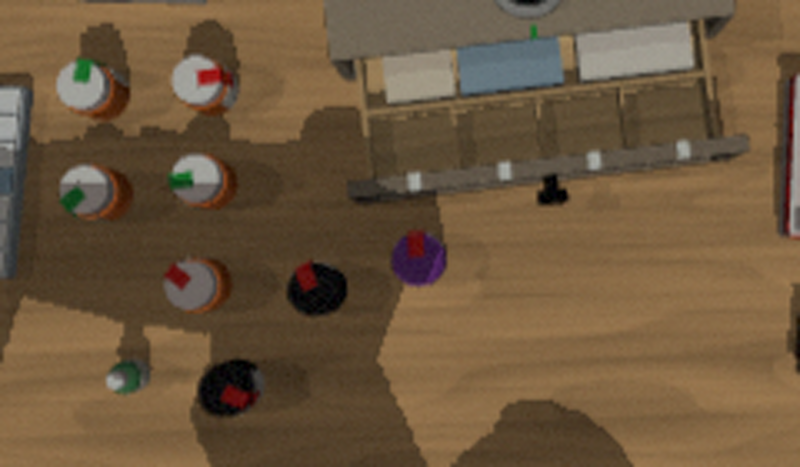

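The crop confirms it. Three white-capped amber vials carry green tags: (84,83), (90,190) and (198,180). Two carry red tags: (200,80) and (195,283). The black vials at (317,288) and (230,388) and the purple one at (418,258) are the look-alikes.

```bash
python3 - <<'E'
from h import *
c=load('top');P=pts(c);a=0.0912;ux=np.array([np.cos(a),np.sin(a)]);uy=np.array([-np.sin(a),np.cos(a)])
for u,v in((219.5,204.3),(246.2,201),(273.2,198),(300.2,194.7)):
    p=ray(c,u,v,94)[:2];print('mark',p,'unit',(p-[697.4,5.4])@ux,(p-[697.4,5.4])@uy)
m=np.abs(P[...,2]-4)<6;m[:,:332]=0;m[:,405:]=0;m[:172]=0;m[225:]=0
g=cv2.cvtColor(c['img'],cv2.COLOR_BGR2HSV);w=m&(g[...,1]<40)
print('tubfloor',w.sum(),cv2.minAreaRect(P[w][:,:2].astype(np.float32)),P[w][:,2].mean())
m=np.abs(P[...,2]-40)<4;m[:,:328]=0;m[:,409:]=0;m[:168]=0;m[228:]=0
print('tubrim',m.sum(),cv2.minAreaRect(P[m][:,:2].astype(np.float32)))
np.set_printoptions(linewidth=200)
print(P[132:152:1,240:268:3,2].astype(int))
E
```

```text
mark [492.62299782  96.26102091] unit -195.6509393016117 109.13320161582284
mark [499.60990419  23.46361269] unit -195.3229934163795 36.00200473719058
mark [505.78795184 -50.5035852 ] unit -195.90708176090055 -38.22045464101465
mark [ 512.82264907 -124.88261533] unit -195.6755876803585 -112.93105294604236
tubfloor 2796 ((502.70166015625, -336.4741516113281), (195.1785430908203, 130.73587036132812), 84.67729949951172) 2.8855775239131183
tubrim 375 ((501.920654296875, -330.3756103515625), (213.4777069091797, 142.35470581054688), 84.57964324951172)
[[ 104  102  104  113  149  113  104  104 1082  105]
 [ 104  102  103  112  147  125  115  108  104  105]
 [ 101  102  115  128  148  127  127  103  104  102]
 [ 104  105  127  127  148  128  128  113  102  105]
 [ 104  113  128  128  147  126  130  114  104  100]
 [ 101  113  125  127  146  146  125  127  106  102]
 [ 103  115  127  126  146  145  128  124  105  101]
 [ 103  112  126  128  149  144  125  128  102  104]
 [ 101  114  129  128  145  148  125  128  112  103]
 [ 103  111  127  128  147  148  126  128  112  106]
 [ 103  114  127  130  146  149  126  126  117  106]
 [ 104  111  130  128  147  150  126  130  116  102]
 [ 104  112  127  129  148  146  124  128  115  104]
 [ 101  112  130  130  146  145  126  130  115  101]
 [ 106  113  126  128  148  149  127  128  114  103]
 [ 101  115  129  129  146  147  125  110  112  103]
 [ 104  117  127  127  145  147  129  114  104  102]
 [ 104  114  114  128  138 1082  130  116  100  103]
 [ 107  110  113  130  126  127  114  115  106  105]
 [ 103  104  113  112  128  125  112  112  104  105]]
```

Call:
arm_command --pt "0.4 -0.0471 -0.0102 0 0" --pt "0.4 -0.0471 -0.0102 0 0" --pt "0.4 -0.0471 -0.0102 0 0" --pt "0.4 -0.0471 -0.0102 0 0" --pt "0.4 -0.0471 -0.0102 0 0" --pt "0.4 -0.0471 -0.0102 0 0" --pt "0.4 -0.0471 -0.0102 0 0" --pt "0.4 -0.0471 -0.0102 0 0" --pt "0.4 -0.0471 -0.0102 0 0" --pt "0.4 -0.0471 -0.0102 0 0" --pt "0.4 0 0 0.04 0" --pt "0.4 0 0 0.04 0" --pt "0.4 0 0 0 0" --newtons 30

```text
clock: 1.72
eef_pos: [584.6, 280.6, 122.4]
eef_rot: [-3.138, -0.005, 2.829]
wrist_force: [-0.6, -0.2, 0.9]
finger_gap: 66.0
finger_force: 0.0
```

```bash
cat >> h.py <<'E'
def go(x,y,z,yaw=None):
    s=manip.read_state();p=s['eef_pos'];w=s['eef_rot'][2]
    d=np.array([x,y])-p[:2]
    print('clock',round(s['clock'],2),'at',p.round(1),'yaw',round(w,3),'gap',round(s['finger_gap'],1),'F',round(s['finger_force'],1),'wf',s['wrist_force'].round(1))
    n=w if yaw is None else yaw
    print('  same yaw: dx,dy,dz',np.round([d@[np.cos(w),np.sin(w)],d@[np.sin(w),-np.cos(w)],p[2]-z],1),'| turn then shift: roll',round(w-n,3),'dx,dy',np.round([d@[np.cos(n),np.sin(n)],d@[np.sin(n),-np.cos(n)]],1))
E
python3 - <<'E'
from h import *
c=cam('wrist');cv2.imwrite('pics/w1.png',c['img']);print(c['fx'],c['eye'],c['orientation'])
vials(cam('top'));go(586,281,28)
E
```

```text
297.3186396354542 [512.45368819 304.81790067 302.65289264] [2.87608621 0.00335224 1.25757507]
R 430.88 99.42 0.02 12.33 168.0 0.0 65.41 219.46 227.25
R 408.86 184.8 0.54 11.29 154.0 0.0 65.68 188.71 236.15
clock 1.82 at [586.3 281.6 126.8] yaw 2.829 gap 65.9 F 0.0 wf [-1.   0.2  0.3]
  same yaw: dx,dy,dz [ 0.2 -0.7 98.8] | turn then shift: roll 0.0 dx,dy [ 0.2 -0.7]
```

View pics/w1.png

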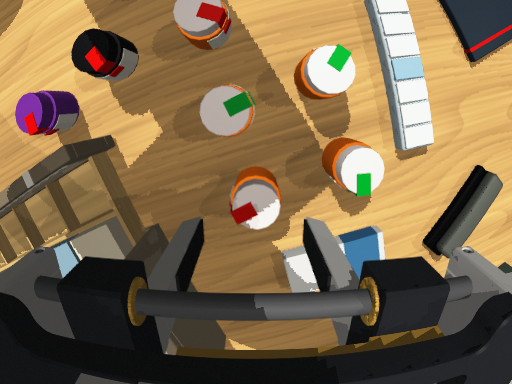

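The wrist view shows the red vial R1 centred between the fingers, with its cap at (256,205). Greens are at (227,110), (330,70) and (360,168), the other red is at (200,15), and the black and purple look-alikes are at (105,55) and (47,112). I'll go down and grip.

Call:
arm_command --pt "0.4 0 0 0.03 0" --pt "0.4 0 0 0.03 0" --pt "0.4 0 0 0.025 0" --pt "0.4 0 0 0.012 0" --pt "0.4 0 0 0 0" --pt "-0.3 0 0 0 0" --pt "-0.3 0 0 0 0" --pt "-0.3 0 0 0 0" --pt "-0.3 0 0 0 0" --pt "-0.3 0 0 0 0" --pt "-0.3 0 0 -0.03 0" --pt "-0.3 0 0 -0.05 0" --pt "-0.3 0 0 -0.05 0" --pt "-0.3 0 0 -0.04 0" --pt "-0.3 0 0 0 0" --newtons 30

```text
clock: 3.7
eef_pos: [586.9, 281.7, 202.0]
eef_rot: [3.138, 0.004, 2.829]
wrist_force: [0.9, -0.2, -1.2]
finger_gap: 45.3
finger_force: 30.0
```

```bash
python3 - <<'E'
from h import *
go(506.4,-292,36)
E
```

```text
clock 3.7 at [586.9 281.7 202. ] yaw 2.829 gap 45.3 F 30.0 wf [ 0.9 -0.2 -1.2]
  same yaw: dx,dy,dz [ -99.9 -570.6  166. ] | turn then shift: roll 0.0 dx,dy [ -99.9 -570.6]
```

Call:
arm_command --pt "-0.3 -0.0083 -0.0475 0 0" --pt "-0.3 -0.0083 -0.0475 0 0" --pt "-0.3 -0.0083 -0.0475 0 0" --pt "-0.3 -0.0083 -0.0475 0 0" --pt "-0.3 -0.0083 -0.0475 0 0" --pt "-0.3 -0.0083 -0.0475 0 0" --pt "-0.3 -0.0083 -0.0475 0 0" --pt "-0.3 -0.0083 -0.0475 0 0" --pt "-0.3 -0.0083 -0.0475 0 0" --pt "-0.3 -0.0083 -0.0475 0 0" --pt "-0.3 -0.0083 -0.0475 0 0" --pt "-0.3 -0.0083 -0.0475 0 0" --pt "-0.3 0 0 0 0" --pt "-0.3 0 0 0.05 0" --pt "-0.3 0 0 0.05 0" --pt "-0.3 0 0 0 0"

```text
clock: 5.7
eef_pos: [503.7, -289.7, 94.9]
eef_rot: [3.139, -0.007, 2.829]
wrist_force: [-0.4, -1.6, -0.7]
finger_gap: 45.6
finger_force: 30.0
```

```bash
python3 - <<'E'
from h import *
go(506.4,-292,36)
E
```

```text
clock 5.7 at [ 503.7 -289.7   94.9] yaw 2.829 gap 45.6 F 30.0 wf [-0.4 -1.6 -0.7]
  same yaw: dx,dy,dz [-3.3 -1.4 58.9] | turn then shift: roll 0.0 dx,dy [-3.3 -1.4]
```

Call:
arm_command --pt "-0.3 -0.003 -0.001 0.03 0" --pt "-0.3 0 0 0.022 0" --pt "-0.3 0 0 0.006 0" --pt "-0.3 0 0 0 0" --pt "0.3 0 0 0 0" --pt "0.3 0 0 0 0" --pt "0.3 0 0 0 0" --pt "0.3 0 0 -0.05 0" --pt "0.3 0 0 -0.06 0" --pt "0.3 0 0 -0.06 0" --pt "0.4 0 0 0 0"

```text
clock: 7.08
eef_pos: [509.2, -294.4, 215.6]
eef_rot: [-3.139, 0.008, 2.829]
wrist_force: [0.1, 0.8, -1.2]
finger_gap: 65.0
finger_force: 0.0
```

Call:
arm_command --pt "0.4 0.0219 0.0435 0 0" --pt "0.4 0.0219 0.0435 0 0" --pt "0.4 0.0219 0.0435 0 0" --pt "0.4 0.0219 0.0435 0 0" --pt "0.4 0.0219 0.0435 0 0" --pt "0.4 0.0219 0.0435 0 0" --pt "0.4 0.0219 0.0435 0 0" --pt "0.4 0.0219 0.0435 0 0" --pt "0.4 0.0219 0.0435 0 0" --pt "0.4 0.0219 0.0435 0 0" --pt "0.4 0.0219 0.0435 0 0" --pt "0.4 0.0219 0.0435 0 0" --pt "0.4 0 0 0 0"

```text
clock: 8.7
eef_pos: [417.4, 286.0, 209.4]
eef_rot: [-3.141, -0.001, 2.832]
wrist_force: [0.5, -0.3, 0.3]
finger_gap: 65.7
finger_force: 0.0
```

```bash
cat >> h.py <<'E'
def wray(c,u,v,z):
    x=(u-c['cx'])/c['fx'];y=(v-c['cy'])/c['fy'];r=np.hypot(x,y)+1e-12
    d=rot(c)@np.array([np.sin(r)*x/r,np.sin(r)*y/r,np.cos(r)]);e=np.array(c['eye']);return e+d*(z-e[2])/d[2]
def wvials(c):
    "tags by colour; white cap pixels near the tag -> centre and label direction at z=66"
    hsv=cv2.cvtColor(c['img'],cv2.COLOR_BGR2HSV).astype(int);h,s,v=hsv[...,0],hsv[...,1],hsv[...,2]
    for nm,t in(('G',(h>45)&(h<85)&(s>120)&(v>60)),('R',((h<8)|(h>174))&(s>170)&(v>70))):
        t=t.astype(np.uint8);n,l,st,ce=cv2.connectedComponentsWithStats(t)
        for i in range(1,n):
            if st[i,4]<60: continue
            w=((s<70)&(v>90)|(l==i)).astype(np.uint8)
            yy,xx=np.mgrid[:384,:512];w[(xx-ce[i][0])**2+(yy-ce[i][1])**2>50**2]=0
            w=cv2.morphologyEx(w,cv2.MORPH_CLOSE,np.ones((3,3)))
            _,l2,st2,ce2=cv2.connectedComponentsWithStats(w);j=l2[int(round(ce[i][1])),int(round(ce[i][0]))]
            cnt=max(cv2.findContours((l2==j).astype(np.uint8),0,2)[0],key=len)
            q=wray
            uv=cnt[:,0].astype(float);W=np.array([wray(c,a,b,66)[:2] for a,b in uv])
            (cc,r)=cv2.minEnclosingCircle(W.astype(np.float32))
            T=np.array([wray(c,a,b,66)[:2] for b,a in np.argwhere(l==i)]).mean(0)
            d=T-cc;print(nm,'px',ce[i].round(),'cap',np.round(cc,1),'r',round(r,1),'lab',round(np.arctan2(d[1],d[0]),2),'len',np.hypot(*d).round(1))
E
python3 - <<'E'
from h import *
vials(cam('top'));go(415,287,28);wvials(cam('wrist'))
E
```

```text
G 584.27 376.82 -0.06 13.03 178.0 129.0 65.57 119.07 175.2
R 507.9 -293.22 -1.32 13.42 181.0 132.0 68.61 358.02 195.82
G 502.21 282.06 1.59 12.77 175.0 136.0 65.8 153.22 203.47
R 430.8 99.35 0.05 12.41 169.0 0.0 65.52 219.49 227.28
R 407.89 187.11 0.39 11.67 175.0 0.0 65.61 187.87 236.53
R 326.86 260.24 -2.0 11.1 186.0 0.0 65.7 161.44 267.1
clock 8.75 at [417.8 284.6 209.4] yaw 2.831 gap 65.5 F 0.0 wf [-0.5 -0.7  0.5]
  same yaw: dx,dy,dz [  3.4   1.4 181.4] | turn then shift: roll 0.0 dx,dy [3.4 1.4]
G px [282.  96.] cap [340.4 344.4] r 12.7 lab -1.22 len 1.8
G px [351. 210.] cap [511.5 361.9] r 43.0 lab 2.34 len 31.2
G px [283. 242.] cap [501.9 283.1] r 23.4 lab 1.45 len 11.9
R px [196. 108.] cap [323.7 249.9] r 11.4 lab -0.16 len 0.2
R px [479. 147.] cap [463.8 598.2] r 71.2 lab -0.84 len 5.7
R px [266. 180.] cap [415.7 289.5] r 22.1 lab 0.75 len 11.7
R px [178. 205.] cap [415.3 204.7] r 23.0 lab -1.18 len 14.5
R px [123. 241.] cap [446.2 105.8] r 16.1 lab -1.74 len 6.1
```

Call:
arm_command --pt "0.4 0.003 0.002 0.05 0" --pt "0.4 0 0 0.05 0" --pt "0.4 0 0 0.045 0" --pt "0.4 0 0 0.025 0" --pt "0.4 0 0 0.01 0" --pt "0.4 0 0 0 0" --pt "-0.3 0 0 0 0" --pt "-0.3 0 0 0 0" --pt "-0.3 0 0 0 0" --pt "-0.3 0 0 0 0" --pt "-0.3 0 0 0 0" --pt "-0.3 0 0 -0.03 0" --pt "-0.3 0 0 -0.05 0" --pt "-0.3 0 0 -0.05 0" --pt "-0.3 0 0 -0.045 0" --pt "-0.3 0 0 0 0"

```text
clock: 10.8
eef_pos: [417.2, 287.4, 208.6]
eef_rot: [3.137, 0.004, 2.829]
wrist_force: [0.4, 0.1, -1.8]
finger_gap: 45.2
finger_force: 30.0
```

```bash
python3 - <<'E'
from h import *
go(498.6,-376,36)
E
```

```text
clock 10.8 at [417.2 287.4 208.6] yaw 2.829 gap 45.2 F 30.0 wf [ 0.4  0.1 -1.8]
  same yaw: dx,dy,dz [-281.5 -606.2  172.6] | turn then shift: roll 0.0 dx,dy [-281.5 -606.2]
```

Call:
arm_command --pt "-0.3 -0.0201 -0.0433 0 0" --pt "-0.3 -0.0201 -0.0433 0 0" --pt "-0.3 -0.0201 -0.0433 0 0" --pt "-0.3 -0.0201 -0.0433 0 0" --pt "-0.3 -0.0201 -0.0433 0 0" --pt "-0.3 -0.0201 -0.0433 0 0" --pt "-0.3 -0.0201 -0.0433 0 0" --pt "-0.3 -0.0201 -0.0433 0 0" --pt "-0.3 -0.0201 -0.0433 0 0" --pt "-0.3 -0.0201 -0.0433 0 0" --pt "-0.3 -0.0201 -0.0433 0 0" --pt "-0.3 -0.0201 -0.0433 0 0" --pt "-0.3 -0.0201 -0.0433 0 0" --pt "-0.3 -0.0201 -0.0433 0 0" --pt "-0.3 0 0 0 0" --pt "-0.3 0 0 0.05 0" --pt "-0.3 0 0 0.05 0" --pt "-0.3 0 0 0 0"

```text
clock: 13.05
eef_pos: [495.9, -374.4, 101.5]
eef_rot: [3.138, -0.007, 2.829]
wrist_force: [-0.0, 0.1, -0.5]
finger_gap: 45.4
finger_force: 30.0
```

```bash
python3 - <<'E'
from h import *
go(498.6,-376,36)
E
```

```text
clock 13.05 at [ 495.9 -374.4  101.5] yaw 2.829 gap 45.4 F 30.0 wf [-0.   0.1 -0.5]
  same yaw: dx,dy,dz [-3.1 -0.7 65.5] | turn then shift: roll 0.0 dx,dy [-3.1 -0.7]
```

Call:
arm_command --pt "-0.3 -0.003 0 0.035 0" --pt "-0.3 0 0 0.024 0" --pt "-0.3 0 0 0.006 0" --pt "-0.3 0 0 0 0" --pt "0.3 0 0 0 0" --pt "0.3 0 0 0 0" --pt "0.3 0 0 0 0" --pt "0.3 0 0 -0.05 0" --pt "0.3 0 0 -0.06 0" --pt "0.3 0 0 -0.06 0" --pt "0.4 0 0 0 0"

```text
clock: 14.42
eef_pos: [501.5, -378.5, 216.0]
eef_rot: [-3.138, 0.008, 2.829]
wrist_force: [0.1, -1.0, -1.2]
finger_gap: 65.3
finger_force: 0.0
```

Call:
arm_command --pt "0.4 0.0094 0.0464 0 0" --pt "0.4 0.0094 0.0464 0 0" --pt "0.4 0.0094 0.0464 0 0" --pt "0.4 0.0094 0.0464 0 0" --pt "0.4 0.0094 0.0464 0 0" --pt "0.4 0.0094 0.0464 0 0" --pt "0.4 0.0094 0.0464 0 0" --pt "0.4 0.0094 0.0464 0 0" --pt "0.4 0.0094 0.0464 0 0" --pt "0.4 0.0094 0.0464 0 0" --pt "0.4 0.0094 0.0464 0 0" --pt "0.4 0.0094 0.0464 0 0" --pt "0.4 0.0094 0.0464 0 0" --pt "0.4 0.0094 0.0464 0 0" --pt "0.4 0.0094 0.0464 0 0" --pt "0.4 0.0094 0.0464 0 0" --pt "0.4 0 0 0 -0.124" --pt "0.4 0 0 0 -0.124" --pt "0.4 0 0 0 0"

```text
clock: 16.8
eef_pos: [585.4, 375.1, 209.4]
eef_rot: [-3.141, -0.001, 3.076]
wrist_force: [-0.3, -0.4, -0.5]
finger_gap: 65.9
finger_force: 0.0
```

```bash
python3 - <<'E'
from h import *
vials(cam('top'));go(584,377,34);c=cam('wrist');wvials(c);cv2.imwrite('pics/w2.png',c['img'])
E
```

```text
G 581.93 374.52 -0.01 15.58 147.0 115.0 65.69 119.89 176.0
R 507.82 -293.06 -1.31 13.6 182.0 132.0 68.79 357.96 195.85
R 497.92 -375.11 0.68 11.91 182.0 132.0 68.47 386.93 198.54
G 502.45 282.4 1.62 12.15 170.0 110.0 65.74 153.09 203.39
R 430.8 99.35 0.01 12.32 169.0 0.0 65.67 219.49 227.28
R 407.69 187.09 0.38 11.15 179.0 0.0 65.79 187.88 236.6
R 328.41 256.87 -2.26 9.26 148.0 0.0 65.27 162.67 266.49
clock 16.85 at [585.5 375.1 209.6] yaw 3.074 gap 66.0 F 0.0 wf [-0.5  1.  -0.4]
  same yaw: dx,dy,dz [  1.7   1.8 175.6] | turn then shift: roll 0.0 dx,dy [1.7 1.8]
G px [255.  91.] cap [497.6 376.4] r 21.5 lab 2.36 len 11.0
G px [175. 111.] cap [505.9 284.1] r 21.8 lab 1.82 len 10.6
G px [254. 189.] cap [586.8 377.8] r 22.3 lab -0.18 len 12.1
R px [90. 57.] cap [424.9 193.2] r 16.8 lab -2.89 len 2.2
R px [443.  90.] cap [484.5 627.2] r 84.7 lab -1.28 len 6.3
R px [35. 91.] cap [445.6 106. ] r 16.6 lab -1.53 len 6.1
```

View pics/w2.png

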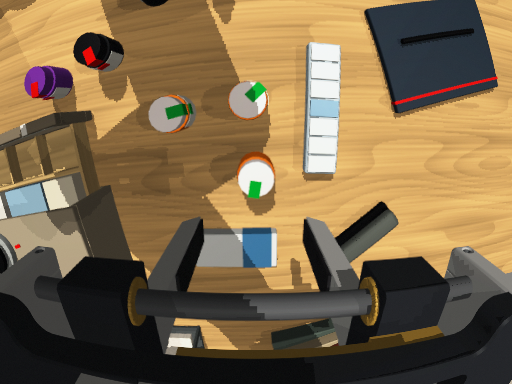

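Both reds stand in the tub. The wrist view has G1's cap at (256,178) with its green tag pointing down at (254,189). The other greens are at (172,113) and (249,98). Gripping G1.

Call:
arm_command --pt "0.4 0 0.002 0.05 0.05" --pt "0.4 0 0 0.05 0" --pt "0.4 0 0 0.045 0" --pt "0.4 0 0 0.022 0" --pt "0.4 0 0 0.008 0" --pt "0.4 0 0 0 0" --pt "-0.3 0 0 0 0" --pt "-0.3 0 0 0 0" --pt "-0.3 0 0 0 0" --pt "-0.3 0 0 0 0" --pt "-0.3 0 0 0 0"

```text
clock: 18.27
eef_pos: [586.2, 377.4, 36.4]
eef_rot: [3.141, 0.001, 3.027]
wrist_force: [-1.0, 0.1, 6.0]
finger_gap: 45.2
finger_force: 30.0
```

```bash
python3 - <<'E'
from h import *
go(542.9,-47.4,48,0.091)
E
```

```text
clock 18.27 at [586.2 377.4  36.4] yaw 3.027 gap 45.2 F 30.0 wf [-1.   0.1  6. ]
  same yaw: dx,dy,dz [  -5.7 -426.9  -11.6] | turn then shift: roll 2.936 dx,dy [-81.7 419.1]
```

Call:
arm_command --pt "-0.3 0 0 -0.03 0" --pt "-0.3 0 0 -0.05 0" --pt "-0.3 0 0 -0.05 0" --pt "-0.3 0 0 -0.04 0" --pt "-0.3 0 0 0 0.1835" --pt "-0.3 0 0 0 0.1835" --pt "-0.3 0 0 0 0.1835" --pt "-0.3 0 0 0 0.1835" --pt "-0.3 0 0 0 0.1835" --pt "-0.3 0 0 0 0.1835" --pt "-0.3 0 0 0 0.1835" --pt "-0.3 0 0 0 0.1835" --pt "-0.3 0 0 0 0.1835" --pt "-0.3 0 0 0 0.1835" --pt "-0.3 0 0 0 0.1835" --pt "-0.3 0 0 0 0.1835" --pt "-0.3 0 0 0 0.1835" --pt "-0.3 0 0 0 0.1835" --pt "-0.3 0 0 0 0.1835" --pt "-0.3 0 0 0 0.1835" --newtons 35

```text
clock: 20.78
eef_pos: [585.7, 377.1, 205.2]
eef_rot: [3.141, 0.0, 0.085]
wrist_force: [-1.0, -0.7, -1.0]
finger_gap: 45.2
finger_force: 35.0
```

Call:
arm_command --pt "-0.3 -0.0082 0.0419 0 0" --pt "-0.3 -0.0082 0.0419 0 0" --pt "-0.3 -0.0082 0.0419 0 0" --pt "-0.3 -0.0082 0.0419 0 0" --pt "-0.3 -0.0082 0.0419 0 0" --pt "-0.3 -0.0082 0.0419 0 0" --pt "-0.3 -0.0082 0.0419 0 0" --pt "-0.3 -0.0082 0.0419 0 0" --pt "-0.3 -0.0082 0.0419 0 0" --pt "-0.3 -0.0082 0.0419 0 0" --pt "-0.3 0 0 0 0" --pt "-0.3 0 0 0 0"

```text
clock: 22.28
eef_pos: [542.1, -47.2, 205.5]
eef_rot: [-3.141, 0.0, 0.091]
wrist_force: [-0.6, 0.1, -0.4]
finger_gap: 44.9
finger_force: 35.0
```

```bash
python3 - <<'E'
from h import *
go(542.9,-47.4,48,0.091);c=cam('wrist');cv2.imwrite('pics/w3.png',c['img'])
E
```

```text
clock 22.27 at [542.1 -47.2 205.5] yaw 0.091 gap 44.9 F 35.0 wf [-0.6  0.1 -0.4]
  same yaw: dx,dy,dz [  0.8   0.2 157.5] | turn then shift: roll -0.0 dx,dy [0.8 0.2]
```

View pics/w3.png

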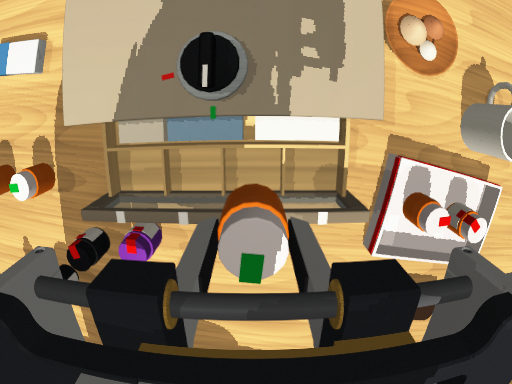

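The wrist view shows G1 held upright at (253,235), tag pointing to the front. The drawer marks are at (122,216), (183,217) and (322,216), with the vial's own mark hidden behind it. I'll check those marks against the cell position and then lower.

```bash
python3 - <<'E'
from h import *
c=load('top');c=dict(np.load('top.npz'))
w=cam('wrist')
ux=np.array([np.cos(.0912),np.sin(.0912)]);uy=np.array([-ux[1],ux[0]])
h=cv2.cvtColor(w['img'],cv2.COLOR_BGR2HSV);m=((h[...,1]<30)&(h[...,2]>190)).astype(np.uint8);m[:208]=0;m[226:]=0;m[:,:95]=0;m[:,345:]=0
n,l,s,ce=cv2.connectedComponentsWithStats(m)
for i in range(1,n):
    if s[i,4]>20:
        p=wray(w,*ce[i],94)[:2];print(ce[i].round(),s[i,4],p.round(1),'cell',(p+37*ux).round(1))
E
```

```text
[120. 217.] 64 [494.   98.3] cell [530.9 101.7]
[183. 218.] 64 [501.5  24.5] cell [538.3  27.8]
[322. 218.] 110 [ 515.3 -123.9] cell [ 552.2 -120.5]
```

Call:
arm_command --pt "-0.3 0.0015 0 0.04 0" --pt "-0.3 0 0 0.04 0" --pt "-0.3 0 0 0.035 0" --pt "-0.3 0 0 0.025 0" --pt "-0.3 0 0 0.012 0" --pt "-0.3 0 0 0 0" --pt "-0.3 0 0 0 0"

```text
clock: 23.25
eef_pos: [544.2, -47.3, 54.5]
eef_rot: [3.141, -0.002, 0.091]
wrist_force: [0.2, 0.0, -1.0]
finger_gap: 45.3
finger_force: 35.0
```

Call:
arm_command --pt "-0.3 0 0 0.005 0" --pt "-0.3 0 0 0.002 0" --pt "-0.3 0 0 0 0" --pt "0.25 0 0 0 0" --pt "0.25 0 0 0 0" --pt "0.25 0 0 0 0" --pt "0.25 0 0 0 0" --pt "0.25 0 0 -0.04 0" --pt "0.25 0 0 -0.06 0" --pt "0.25 0 0 -0.06 0" --pt "0.4 0 0 0 0"

```text
clock: 24.62
eef_pos: [545.2, -47.6, 211.1]
eef_rot: [3.14, -0.008, 0.091]
wrist_force: [-0.9, -0.1, -1.2]
finger_gap: 64.6
finger_force: 0.0
```

```bash
cat >>h.py <<'E'
def cells(o=(541,-10)):
    a=.0912;ux=np.array([np.cos(a),np.sin(a)]);uy=np.array([-ux[1],ux[0]])
    for v in vials(cam('top'),False):
        d=np.array(v[1:3])-o
        # camera-side bias of height ignored (top at 76 instead of 66)
        print(v[0],np.round(v[1:5],2),'h',round(v[7],1),'| in cells',np.round([d@ux,d@uy],1),'label off front',round((v[3]-a-np.pi+np.pi)%(2*np.pi)-np.pi,2))
E
python3 - <<'E'
from h import *
cells();go(502.3,282.2,34,1.6)
E
```

```text
R [ 507.79 -292.99   -1.31   13.67] h 68.8 | in cells [ -58.8 -278.8] label off front 1.74
R [ 498.07 -375.55    0.66   11.23] h 68.7 | in cells [ -76.  -360.1] label off front -2.57
G [502.26 282.29   1.61  12.25] h 65.8 | in cells [-12.  294.6] label off front -1.62
G [495.27 373.85   2.14  12.2 ] h 65.5 | in cells [-10.6 386.4] label off front -1.1
R [ 4.3085e+02  9.9420e+01 -1.0000e-02  1.2100e+01] h 65.5 | in cells [-99.7 119. ] label off front 3.04
R [4.0769e+02 1.8709e+02 3.8000e-01 1.1900e+01] h 65.6 | in cells [-114.8  208.4] label off front -2.85
R [326.77 260.41  -1.97   9.95] h 65.4 | in cells [-188.7  288.8] label off front 1.08
clock 24.68 at [544.2 -47.5 208.1] yaw 0.091 gap 65.1 F 0.0 wf [ 0.6 -0.1 -0.1]
  same yaw: dx,dy,dz [ -11.8 -332.1  174.1] | turn then shift: roll -1.509 dx,dy [330.8 -32.3]
```

Call:
arm_command --pt "0.4 0 0 0 -0.1677" --pt "0.4 0 0 0 -0.1677" --pt "0.4 0 0 0 -0.1677" --pt "0.4 0 0 0 -0.1677" --pt "0.4 0 0 0 -0.1677" --pt "0.4 0 0 0 -0.1677" --pt "0.4 0 0 0 -0.1677" --pt "0.4 0 0 0 -0.1677" --pt "0.4 0 0 0 -0.1677" --pt "0.4 0.0413 -0.004 0 0" --pt "0.4 0.0413 -0.004 0 0" --pt "0.4 0.0413 -0.004 0 0" --pt "0.4 0.0413 -0.004 0 0" --pt "0.4 0.0413 -0.004 0 0" --pt "0.4 0.0413 -0.004 0 0" --pt "0.4 0.0413 -0.004 0 0" --pt "0.4 0.0413 -0.004 0 0" --pt "0.4 0 0 0 0" --pt "0.4 0 0 0 0"

```text
clock: 27.05
eef_pos: [501.7, 281.4, 205.2]
eef_rot: [-3.14, 0.001, 1.6]
wrist_force: [0.7, -0.8, -0.0]
finger_gap: 66.3
finger_force: 0.0
```

```bash
python3 - <<'E'
from h import *
cells();go(502.3,282.2,34,1.6);c=cam('wrist');wvials(c)
cv2.imwrite('pics/w4.png',c['img']);
E
```

```text
G [541.55 -46.15  -2.88  10.09] h 74.9 | in cells [ -2.7 -36.1] label off front 0.17
R [ 507.95 -293.19   -1.32   13.44] h 68.5 | in cells [ -58.7 -279. ] label off front 1.73
R [ 498.04 -375.33    0.7    11.95] h 68.9 | in cells [ -76.1 -359.9] label off front -2.54
G [502.44 282.21   1.62  12.34] h 65.6 | in cells [-11.8 294.5] label off front -1.61
R [4.3075e+02 9.9360e+01 2.0000e-02 1.2810e+01] h 65.6 | in cells [-99.8 118.9] label off front 3.07
R [4.0759e+02 1.8703e+02 3.8000e-01 1.1740e+01] h 65.6 | in cells [-114.9  208.4] label off front -2.85
clock 27.1 at [501.9 281.1 205.6] yaw 1.599 gap 65.5 F 0.0 wf [0.4 0.  0.4]
  same yaw: dx,dy,dz [  1.1   0.4 171.6] | turn then shift: roll -0.001 dx,dy [1.1 0.4]
G px [244.  85.] cap [497.1 375.6] r 21.0 lab 2.28 len 10.8
G px [127. 117.] cap [355.7 350.8] r 20.3 lab 0.04 len 2.9
G px [254. 167.] cap [504.6 288.5] r 25.7 lab 1.76 len 6.9
R px [504.  23.] cap [863.3 514. ] r 56.8 lab 2.4 len 16.2
R px [107. 201.] cap [323.6 249.8] r 11.8 lab 1.7 len 0.2
```

View pics/w4.png

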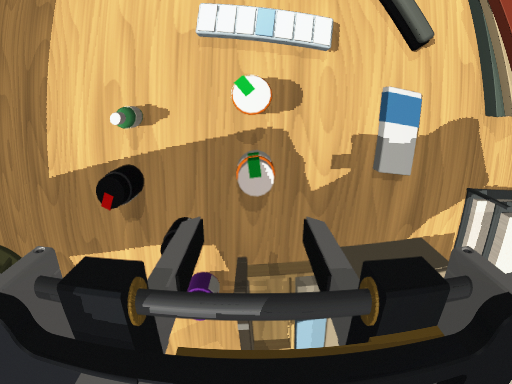

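The wrist view shows G2 at (256,178) between the fingers, with its tag pointing up-image at (254,165). G3 is at (251,93). Gripping G2.

Call:
arm_command --pt "0.4 0.001 0.001 0.05 -0.04" --pt "0.4 0 0 0.05 0" --pt "0.4 0 0 0.04 0" --pt "0.4 0 0 0.022 0" --pt "0.4 0 0 0.007 0" --pt "0.4 0 0 0 0" --pt "-0.3 0 0 0 0" --pt "-0.3 0 0 0 0" --pt "-0.3 0 0 0 0" --pt "-0.3 0 0 0 0" --pt "-0.3 0 0 0 0"

```text
clock: 28.52
eef_pos: [503.3, 283.1, 38.2]
eef_rot: [3.14, -0.0, 1.64]
wrist_force: [-0.3, 0.8, 6.2]
finger_gap: 45.1
finger_force: 35.0
```

```bash
python3 - <<'E'
from h import *
go(530.5,101,48,3.233)
E
```

```text
clock 28.52 at [503.3 283.1  38.2] yaw 1.64 gap 45.1 F 35.0 wf [-0.3  0.8  6.2]
  same yaw: dx,dy,dz [-183.5   14.5   -9.8] | turn then shift: roll -1.593 dx,dy [ -10.4 -183.8]
```

Call:
arm_command --pt "-0.3 0 0 -0.03 0" --pt "-0.3 0 0 -0.05 0" --pt "-0.3 0 0 -0.05 0" --pt "-0.3 0 0 -0.04 0" --pt "-0.3 0 0 0 -0.177" --pt "-0.3 0 0 0 -0.177" --pt "-0.3 0 0 0 -0.177" --pt "-0.3 0 0 0 -0.177" --pt "-0.3 0 0 0 -0.177" --pt "-0.3 0 0 0 -0.177" --pt "-0.3 0 0 0 -0.177" --pt "-0.3 0 0 0 -0.177" --pt "-0.3 0 0 0 -0.177" --pt "-0.3 0 0 0 0"

```text
clock: 30.28
eef_pos: [502.8, 282.9, 207.2]
eef_rot: [-3.141, -0.0, -3.051]
wrist_force: [-0.6, 0.6, -1.1]
finger_gap: 45.1
finger_force: 35.0
```

Call:
arm_command --pt "-0.3 -0.0016 -0.0369 0 0" --pt "-0.3 -0.0016 -0.0369 0 0" --pt "-0.3 -0.0016 -0.0369 0 0" --pt "-0.3 -0.0016 -0.0369 0 0" --pt "-0.3 -0.0016 -0.0369 0 0" --pt "-0.3 -0.0016 -0.0369 0 0" --pt "-0.3 -0.0016 -0.0369 0 0" --pt "-0.3 0 0 0 0" --pt "-0.3 0 0 0 0"

```text
clock: 31.4
eef_pos: [537.6, 27.2, 207.4]
eef_rot: [3.141, -0.0, -3.053]
wrist_force: [0.4, 0.4, -1.5]
finger_gap: 45.1
finger_force: 35.0
```

```bash
python3 - <<'E'
from h import *
go(538,27,50,3.233);c=cam('wrist');cv2.imwrite('pics/w5.png',c['img']);cells()
E
```

```text
clock 31.4 at [537.6  27.2 207.4] yaw -3.053 gap 45.1 F 35.0 wf [ 0.4  0.4 -1.5]
  same yaw: dx,dy,dz [ -0.4  -0.3 157.4] | turn then shift: roll -6.286 dx,dy [-0.4 -0.3]
R [ 507.71 -293.24   -1.3    13.45] h 69.1 | in cells [ -58.9 -279. ] label off front 1.75
R [ 498.15 -375.25    0.67   11.52] h 68.6 | in cells [ -75.9 -359.8] label off front -2.56
G [495.16 373.55   2.13  12.07] h 65.4 | in cells [-10.7 386.1] label off front -1.11
R [4.0770e+02 1.8731e+02 3.7000e-01 1.1820e+01] h 65.4 | in cells [-114.8  208.6] label off front -2.87
R [326.71 260.27  -2.02  10.08] h 65.7 | in cells [-188.8  288.7] label off front 1.03
```

View pics/w5.png

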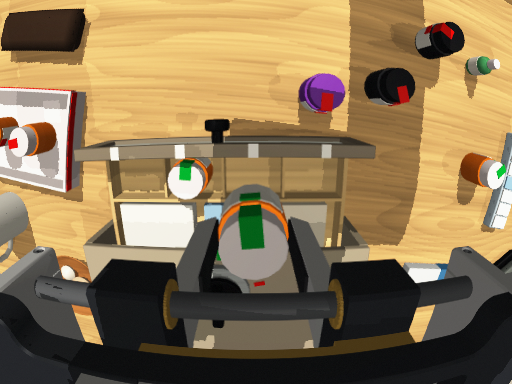

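G2 is held over its cell at (254,235), its tag leaning about 0.1 rad to the left. G1 stands in its cell at (188,178). I'll correct the lean and lower.

Call:
arm_command --pt "-0.3 -0.001 0 0.04 0.08" --pt "-0.3 0 0 0.04 0" --pt "-0.3 0 0 0.035 0" --pt "-0.3 0 0 0.025 0" --pt "-0.3 0 0 0.01 0" --pt "-0.3 0 0 0.005 0" --pt "-0.3 0 0 0.003 0" --pt "-0.3 0 0 0 0" --pt "-0.3 0 0 0 0"

```text
clock: 32.62
eef_pos: [538.9, 26.8, 50.0]
eef_rot: [-3.142, 0.001, -3.13]
wrist_force: [-0.8, -0.6, -0.8]
finger_gap: 44.6
finger_force: 35.0
```

Call:
arm_command --pt "0.25 0 0 0 0" --pt "0.25 0 0 0 0" --pt "0.25 0 0 0 0" --pt "0.25 0 0 0 0" --pt "0.25 0 0 -0.04 0" --pt "0.25 0 0 -0.06 0" --pt "0.25 0 0 -0.06 0" --pt "0.4 0 0 0 0" --pt "0.4 0 0 0 0"

```text
clock: 33.75
eef_pos: [538.3, 26.8, 208.5]
eef_rot: [3.142, -0.001, -3.13]
wrist_force: [0.7, 0.6, -1.1]
finger_gap: 65.9
finger_force: 0.0
```

```bash
python3 - <<'E'
from h import *
go(495.3,374,34,2.13)
E
```

```text
clock 33.75 at [538.3  26.8 208.5] yaw -3.13 gap 65.9 F 0.0 wf [ 0.7  0.6 -1.1]
  same yaw: dx,dy,dz [ 39.  347.7 174.5] | turn then shift: roll -5.26 dx,dy [317.1 147.7]
```

Call:
arm_command --pt "0.4 0 0 0 0.164" --pt "0.4 0 0 0 0.164" --pt "0.4 0 0 0 0.164" --pt "0.4 0 0 0 0.164" --pt "0.4 0 0 0 0.164" --pt "0.4 0 0 0 0.164" --pt "0.4 0.0346 0.0178 0 0" --pt "0.4 0.0346 0.0178 0 0" --pt "0.4 0.0346 0.0178 0 0" --pt "0.4 0.0346 0.0178 0 0" --pt "0.4 0.0346 0.0178 0 0" --pt "0.4 0.0346 0.0178 0 0" --pt "0.4 0.0346 0.0178 0 0" --pt "0.4 0.0346 0.0178 0 0" --pt "0.4 0.0346 0.0178 0 0" --pt "0.4 0 0 0 0" --pt "0.4 0 0 0 0"

```text
clock: 35.88
eef_pos: [495.4, 373.7, 207.9]
eef_rot: [-3.139, 0.0, 2.169]
wrist_force: [-0.3, -0.3, -0.4]
finger_gap: 65.7
finger_force: 0.0
```

```bash
python3 - <<'E'
from h import *
cells();go(495.3,374,34,2.17);c=cam('wrist');wvials(c)
cv2.imwrite('pics/w6.png',c['img']);
E
```

```text
G [542.14 -46.05  -2.85  10.52] h 75.0 | in cells [ -2.1 -36. ] label off front 0.2
G [537.58  27.23  -2.98  10.  ] h 75.1 | in cells [-0.  37.4] label off front 0.07
R [ 507.82 -293.31   -1.31   13.35] h 68.9 | in cells [ -58.8 -279.1] label off front 1.74
R [ 498.03 -375.44    0.64   11.43] h 68.9 | in cells [ -76.1 -360. ] label off front -2.59
G [495.17 373.92   2.13  12.08] h 65.6 | in cells [-10.7 386.5] label off front -1.1
R [4.308e+02 9.935e+01 1.000e-02 1.232e+01] h 65.4 | in cells [-99.8 118.9] label off front 3.06
R [407.62 186.99   0.41  11.9 ] h 65.6 | in cells [-114.9  208.3] label off front -2.83
R [326.72 260.31  -1.95  11.22] h 65.9 | in cells [-188.8  288.7] label off front 1.1
clock 35.92 at [495.7 373.4 208.4] yaw 2.168 gap 66.0 F 0.0 wf [-0.6 -0.2 -0.7]
  same yaw: dx,dy,dz [  0.7  -0.  174.4] | turn then shift: roll -0.002 dx,dy [ 0.7 -0. ]
G px [141. 120.] cap [351.2 357.4] r 18.9 lab 0.99 len 2.9
G px [254. 168.] cap [496.7 376. ] r 22.1 lab 2.26 len 11.1
R px [354.  26.] cap [489.8 585.3] r 35.8 lab -1.45 len 1.3
R px [ 84. 184.] cap [323.3 249.4] r 11.5 lab 0.86 len 0.3
R px [503. 242.] cap [903.6 490.9] r 114.4 lab 1.95 len 30.0
R px [129. 257.] cap [420.1 198.6] r 14.1 lab -1.47 len 3.0
```

View pics/w6.png

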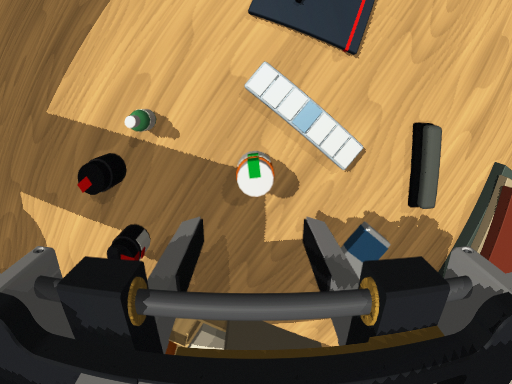

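G3 is centred between the fingers at (256,178), its tag at (254,168) pointing nearly straight up. Gripping it.

Call:
arm_command --pt "0.4 0.001 0.001 0.05 -0.07" --pt "0.4 0 0 0.05 0" --pt "0.4 0 0 0.045 0" --pt "0.4 0 0 0.023 0" --pt "0.4 0 0 0.006 0" --pt "0.4 0 0 0 0" --pt "-0.3 0 0 0 0" --pt "-0.3 0 0 0 0" --pt "-0.3 0 0 0 0" --pt "-0.3 0 0 0 0" --pt "-0.3 0 0 0 0"

```text
clock: 37.35
eef_pos: [496.3, 376.0, 36.2]
eef_rot: [3.14, 0.0, 2.239]
wrist_force: [-0.9, -1.6, 6.1]
finger_gap: 44.7
finger_force: 35.0
```

```bash
python3 - <<'E'
from h import *
go(531,101,48,3.233)
E
```

```text
clock 37.35 at [496.3 376.   36.2] yaw 2.239 gap 44.7 F 35.0 wf [-0.9 -1.6  6.1]
  same yaw: dx,dy,dz [-237.3 -143.1  -11.8] | turn then shift: roll -0.994 dx,dy [  -9.5 -277. ]
```

Call:
arm_command --pt "-0.3 0 0 -0.03 0" --pt "-0.3 0 0 -0.05 0" --pt "-0.3 0 0 -0.05 0" --pt "-0.3 0 0 -0.04 0" --pt "-0.3 0 0 0 -0.166" --pt "-0.3 0 0 0 -0.166" --pt "-0.3 0 0 0 -0.166" --pt "-0.3 0 0 0 -0.166" --pt "-0.3 0 0 0 -0.166" --pt "-0.3 0 0 0 -0.166" --pt "-0.3 0 0 0 0"

```text
clock: 38.72
eef_pos: [495.8, 375.7, 205.3]
eef_rot: [-3.141, -0.0, -3.049]
wrist_force: [-0.7, 0.1, -1.5]
finger_gap: 45.3
finger_force: 35.0
```

Call:
arm_command --pt "-0.3 -0.0012 -0.0346 0 0" --pt "-0.3 -0.0012 -0.0346 0 0" --pt "-0.3 -0.0012 -0.0346 0 0" --pt "-0.3 -0.0012 -0.0346 0 0" --pt "-0.3 -0.0012 -0.0346 0 0" --pt "-0.3 -0.0012 -0.0346 0 0" --pt "-0.3 -0.0012 -0.0346 0 0" --pt "-0.3 -0.0012 -0.0346 0 0" --pt "-0.3 0 0 0 0" --pt "-0.3 0 0 0 0"

```text
clock: 39.98
eef_pos: [531.2, 101.5, 205.4]
eef_rot: [3.141, -0.0, -3.05]
wrist_force: [-0.1, -0.1, -0.9]
finger_gap: 45.4
finger_force: 35.0
```

```bash
python3 - <<'E'
from h import *
go(531,101,48,3.233);c=cam('wrist');cv2.imwrite('pics/w7.png',c['img'])
E
```

```text
clock 39.98 at [531.2 101.5 205.4] yaw -3.05 gap 45.4 F 35.0 wf [-0.1 -0.1 -0.9]
  same yaw: dx,dy,dz [  0.3  -0.5 157.4] | turn then shift: roll -6.283 dx,dy [ 0.3 -0.5]
```

View pics/w7.png

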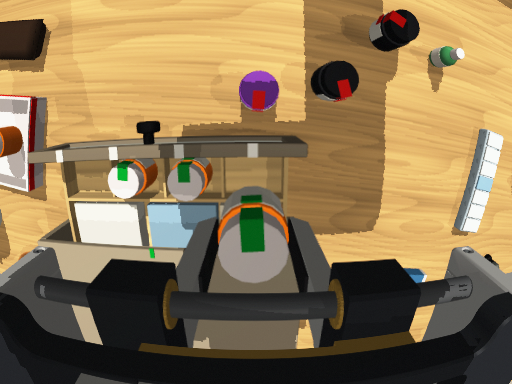

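G3 is held at (253,235) with its tag square to the front, over the free cell whose mark is at (253,150). G1 and G2 stand at (127,178) and (188,178). Lowering.

Call:
arm_command --pt "-0.3 0 0 0.04 0.02" --pt "-0.3 0 0 0.04 0" --pt "-0.3 0 0 0.035 0" --pt "-0.3 0 0 0.025 0" --pt "-0.3 0 0 0.01 0" --pt "-0.3 0 0 0.005 0" --pt "-0.3 0 0 0.003 0" --pt "-0.3 0 0 0 0" --pt "-0.3 0 0 0 0"

```text
clock: 41.15
eef_pos: [531.6, 101.1, 48.0]
eef_rot: [3.142, 0.001, -3.068]
wrist_force: [0.1, -0.6, -1.2]
finger_gap: 45.1
finger_force: 35.0
```

Call:
arm_command --pt "0.25 0 0 0 0" --pt "0.25 0 0 0 0" --pt "0.25 0 0 0 0" --pt "0.25 0 0 0 0" --pt "0.25 0 0 -0.04 0" --pt "0.25 0 0 -0.06 0" --pt "0.25 0 0 -0.06 0" --pt "0.4 0 0 0 0" --pt "0.4 0 0 0 0"

```text
clock: 42.28
eef_pos: [531.0, 101.0, 206.6]
eef_rot: [-3.142, -0.001, -3.068]
wrist_force: [0.4, 0.3, -0.9]
finger_gap: 65.8
finger_force: 0.0
```

```bash
python3 - <<'E'
from h import *
go(544,-46.5,46,3.233)
E
```

```text
clock 42.27 at [531.  101.  206.6] yaw -3.068 gap 65.8 F 0.0 wf [ 0.4  0.3 -0.9]
  same yaw: dx,dy,dz [  -2.2 -148.1  160.6] | turn then shift: roll -6.301 dx,dy [   0.5 -148.1]
```

Call:
arm_command --pt "0.4 -0.0003 -0.037 0 -0.04" --pt "0.4 -0.0003 -0.037 0 -0.04" --pt "0.4 -0.0003 -0.037 0 0" --pt "0.4 -0.0003 -0.037 0 0" --pt "0.4 0 0 0 0" --pt "0.4 0 0 0 0"

```text
clock: 43.02
eef_pos: [550.3, -45.0, 206.2]
eef_rot: [3.141, -0.002, -2.988]
wrist_force: [-0.0, 0.2, 1.1]
finger_gap: 65.7
finger_force: 0.0
```

```bash
python3 - <<'E'
from h import *
go(544,-46.5,46,-3.05);cells();c=cam('wrist');cv2.imwrite('pics/w8.png',cv2.resize(c['img'][100:260,60:400],(800,376),interpolation=cv2.INTER_CUBIC))
E
```

```text
clock 43.02 at [550.3 -45.  206.2] yaw -2.988 gap 65.7 F 0.0 wf [-0.   0.2  1.1]
  same yaw: dx,dy,dz [  6.4  -0.5 160.2] | turn then shift: roll 0.062 dx,dy [ 6.4 -0.9]
G [531.3  101.64  -3.02  10.72] h 75.1 | in cells [  0.5 112.1] label off front 0.03
G [528.86  30.3   -2.22   6.46] h 75.5 | in cells [-8.4 41.2] label off front 0.83
R [ 507.74 -293.05   -1.31   13.62] h 68.9 | in cells [ -58.9 -278.8] label off front 1.74
R [ 498.03 -375.04    0.65   11.49] h 68.6 | in cells [ -76.  -359.6] label off front -2.58
R [4.308e+02 9.935e+01 1.000e-02 1.232e+01] h 65.4 | in cells [-99.8 118.9] label off front 3.06
R [4.0765e+02 1.8715e+02 3.8000e-01 1.2170e+01] h 65.4 | in cells [-114.8  208.5] label off front -2.85
R [326.68 260.08  -1.98   9.61] h 65.7 | in cells [-188.8  288.5] label off front 1.07
```

View pics/w8.png

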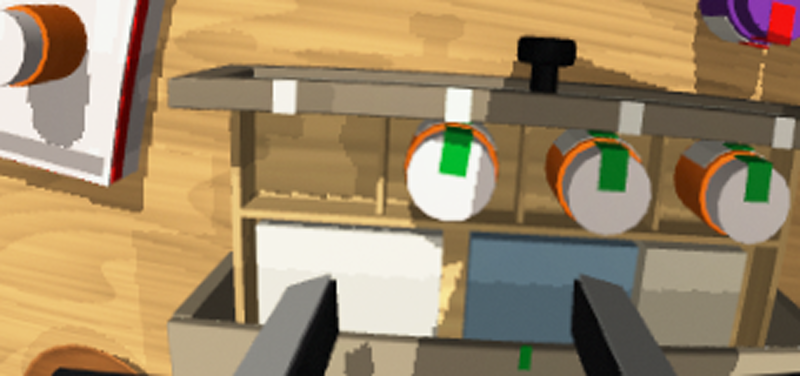

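The crop shows G1 at (451,180), G2 at (605,185) and G3 at (752,208), each upright in its own cell with its tag towards its white mark. I'll get numbers for the tag axes before deciding whether to mend anything.

```bash
python3 - <<'E'
from h import *
c=load('wrist');h=cv2.cvtColor(c['img'],cv2.COLOR_BGR2HSV).astype(int)
g=(h[...,0]>45)&(h[...,0]<85)&(h[...,1]>120)
g[:100]=0;g[190:]=0;g[:,:200]=0;g[:,400:]=0
n,l,s,ce=cv2.connectedComponentsWithStats(g.astype(np.uint8))
for i in range(1,n):
    if s[i,4]<25: continue
    k=l==i;v=h[...,2][k];k&=h[...,2]>np.percentile(v,40)*0.85
    # top-face tag = lower rows; white pixels of the cap's top around
    W=np.array([wray(c,x,y,76)[:2] for y,x in np.argwhere(k)])
    r=cv2.minAreaRect(W.astype(np.float32));b=cv2.boxPoints(r)
    print(ce[i].round(),s[i,4],'v',np.percentile(v,[5,50,95]),'box',np.round(b,1).tolist(),'sz',np.round(r[1],1))
    ang=[np.arctan2(*(b[(j+1)%4]-b[j])[::-1]) for j in range(4)]
    print('  off',[round((a-.0912-np.pi+np.pi)%(2*np.pi)-np.pi,2) for a in ang])
    x0,y0=ce[i];yy,xx=np.mgrid[:384,:512]
    w=((h[...,1]<60)&(h[...,2]>120)|k)&((xx-x0)**2+(yy-y0)**2<34**2)&(yy>y0-12)&(yy<y0+31)
    q=cv2.morphologyEx(w.astype(np.uint8),cv2.MORPH_OPEN,np.ones((3,3)));_,l2,s2,_=cv2.connectedComponentsWithStats(q)
    j=l2[int(y0)+8,int(x0)];ys,xs=np.nonzero(l2==j)
    C=np.array([wray(c,x,y,76)[:2] for y,x in zip(ys,xs)]);(cc,rr)=cv2.minEnclosingCircle(C.astype(np.float32))
    d=W.mean(0)-cc;print('  cap',np.round(cc,1),'r',round(rr,1),'off',round((np.arctan2(d[1],d[0])-.0912-np.pi+np.pi)%(2*np.pi)-np.pi,2))
E
```

```text
[253. 164.] 227 v [ 57.3 185.  195. ] box [[527.5, -53.0], [542.5, -53.29999923706055], [542.7000122070312, -41.29999923706055], [527.7000122070312, -41.0]] sz [12. 15.]
  off [np.float32(3.03), np.float32(-1.68), np.float32(-0.11), np.float32(1.46)]
  cap [544.5 -47.4] r 20.7 off -0.12
[316. 157.] 26 v [ 54.25  87.5  112.75] box [[511.3999938964844, 24.399999618530273], [513.5999755859375, 11.300000190734863], [515.7999877929688, 11.600000381469727], [513.5, 24.799999237060547]] sz [ 2.2 13.3]
  off [np.float32(1.65), np.float32(-3.06), np.float32(-1.49), np.float32(0.08)]
  cap [893.8  30.6] r 725.2 off -0.06
[320. 171.] 212 v [ 57. 110. 115.] box [[518.5, 30.899999618530273], [520.0, 18.899999618530273], [538.7999877929688, 21.100000381469727], [537.2999877929688, 33.20000076293945]] sz [19.  12.2]
  off [np.float32(1.6), np.float32(-3.11), np.float32(-1.54), np.float32(0.03)]
  cap [539.7  26.9] r 20.7 off -0.02
[373. 162.] 25 v [ 56.2  78.  107.6] box [[506.29998779296875, 92.4000015258789], [507.5, 78.4000015258789], [509.3999938964844, 78.5999984741211], [508.20001220703125, 92.5999984741211]] sz [ 1.9 14.1]
  off [np.float32(1.57), np.float32(3.14), np.float32(-1.57), np.float32(-0.0)]
  cap [893.8  30.6] r 725.2 off -0.23
[381. 176.] 186 v [ 55.   114.   120.75] box [[512.2999877929688, 105.30000305175781], [513.7000122070312, 93.0999984741211], [532.7000122070312, 95.4000015258789], [531.2000122070312, 107.5999984741211]] sz [19.1 12.3]
  off [np.float32(1.6), np.float32(-3.11), np.float32(-1.54), np.float32(0.03)]
  cap [533.4 101. ] r 20.6 off -0.02
```

All three are square to the front: offsets are -0.11, 0.0 and 0.0 rad, and the cap radius of 20.7 mm matches. Next I'll close the fingers and bring them in front of the knob.

Call:
arm_command --pt "-1 0 0 0 0.062" --pt "-1 0.0239 0.009 0 0" --pt "-1 0.0239 0.009 0 0" --pt "-1 0.0239 0.009 0 0" --pt "-1 0.0239 0.009 0 0" --pt "-1 0 0 0 0" --pt "-1 0 0 0.04 0" --pt "-1 0 0 0.04 0" --pt "-1 0 0 0.04 0" --pt "-1 0 0 0.02 0" --pt "-1 0 0 0 0" --pt "-1 0 0 0 0"

```text
clock: 44.62
eef_pos: [453.0, -18.4, 68.2]
eef_rot: [-3.141, 0.001, -3.05]
wrist_force: [0.3, -0.7, 0.9]
finger_gap: 0.4
finger_force: 0.0
```

```bash
python3 - <<'E'
from h import *
go(554,-8.4,66,-3.05);c=cam('wrist');cv2.imwrite('pics/w9.png',c['img']);cam('top');cells()
E
```

```text
clock 44.62 at [453.  -18.4  68.2] yaw -3.05 gap 0.4 F 0.0 wf [ 0.3 -0.7  0.9]
  same yaw: dx,dy,dz [-101.5    0.7    2.2] | turn then shift: roll 0.0 dx,dy [-101.5    0.7]
G [542.07 -46.35  -2.88  10.37] h 75.1 | in cells [ -2.2 -36.3] label off front 0.17
G [539.9   28.08  -2.9    8.78] h 75.2 | in cells [ 2.4 38. ] label off front 0.15
G [530.73 101.74  -3.01  10.17] h 75.0 | in cells [ -0.  112.2] label off front 0.04
R [ 507.91 -293.19   -1.32   13.45] h 68.4 | in cells [ -58.7 -279. ] label off front 1.73
R [ 498.02 -375.4     0.62   11.7 ] h 68.8 | in cells [ -76.1 -360. ] label off front -2.61
R [4.308e+02 9.935e+01 3.000e-02 1.241e+01] h 65.3 | in cells [-99.8 118.9] label off front 3.08
R [4.0772e+02 1.8714e+02 3.8000e-01 1.1860e+01] h 65.5 | in cells [-114.8  208.5] label off front -2.85
R [326.79 260.28  -1.99   9.74] h 65.7 | in cells [-188.7  288.7] label off front 1.06
```

View pics/w9.png

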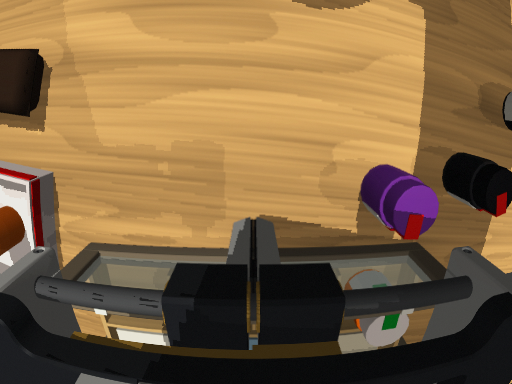

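The fingers at (252,240) are shut in front of the knob, and the purple vial at (400,200) is clear of the path. Pushing gently.

Call:
arm_command --pt "-1 -0.005 0 0 0" --pt "-1 -0.005 0 0 0" --pt "-1 -0.004 0 0 0" --pt "-1 -0.006 0 0 0" --pt "-1 -0.007 0 0 0" --pt "-1 -0.008 0 0 0" --pt "-1 -0.008 0 0 0" --pt "-1 -0.008 0 0 0" --pt "-1 -0.008 0 0 0" --pt "-1 -0.008 0 0 0" --pt "-1 -0.008 0 0 0" --pt "-1 -0.007 0 0 0" --pt "-1 -0.006 0 0 0" --pt "-1 -0.005 0 0 0" --pt "-1 -0.004 0 0 0" --pt "-1 0 0 0 0"

```text
clock: 46.78
eef_pos: [549.2, -9.7, 67.5]
eef_rot: [-3.141, 0.001, -3.05]
wrist_force: [-0.1, 0.1, -0.0]
finger_gap: 0.3
finger_force: 0.0
```

```bash
cat >> h.py <<'E'
def drawer():
    c=cam('top');h=cv2.cvtColor(c['img'],cv2.COLOR_BGR2HSV);P=pts(c)
    w=((h[...,1]<45)&(h[...,2]>140)&(abs(P[...,2]-94)<9)).astype(np.uint8)
    n,l,s,ce=cv2.connectedComponentsWithStats(w)
    for i in range(1,n):
        p=ray(c,*ce[i],94)[:2]-[697.4,5.4]
        q=[p@[.9958,.0911],p@[-.0911,.9958]]
        if s[i,4]>5 and abs(q[1])<170 and -220<q[0]<-60: print('mark',np.round(q,1),s[i,4],'drawer',round(-97-q[0],1))
E
python3 - <<'E'
from h import *
drawer();cells();go(554,-8.4,66,-3.05)
E
```

```text
mark [-109.8 -112.8] 15 drawer 12.8
R [ 507.88 -293.2    -1.31   13.44] h 68.6 | in cells [ -58.8 -279. ] label off front 1.74
R [ 498.04 -375.58    0.65   11.51] h 68.3 | in cells [ -76.1 -360.1] label off front -2.58
R [4.308e+02 9.935e+01 3.000e-02 1.241e+01] h 65.4 | in cells [-99.8 118.9] label off front 3.08
R [4.0766e+02 1.8720e+02 3.8000e-01 1.1900e+01] h 65.6 | in cells [-114.8  208.5] label off front -2.86
R [326.77 260.3   -1.98   9.84] h 65.7 | in cells [-188.7  288.7] label off front 1.07
clock 46.88 at [548.9  -9.7  67.5] yaw -3.05 gap 0.5 F 0.0 wf [ 0.  -0.7 -0.6]
  same yaw: dx,dy,dz [-5.2  0.8  1.5] | turn then shift: roll -0.0 dx,dy [-5.2  0.8]
```

Call:
arm_command --pt "-1 -0.003 0 0 0" --pt "-1 -0.003 0 0 0" --pt "-1 -0.003 0 0 0" --pt "-1 -0.002 0 0 0" --pt "-1 -0.001 0 0 0" --pt "-1 0 0 0 0"

```text
clock: 47.62
eef_pos: [560.9, -8.4, 67.4]
eef_rot: [3.142, 0.0, -3.05]
wrist_force: [0.2, 0.3, -0.5]
finger_gap: 0.4
finger_force: 0.0
```

```bash
python3 - <<'E'
from h import *
drawer()
E
```

```text
mark [ -97.8 -112.3] 12 drawer 0.8
```

Call:
arm_command --pt "-1 -0.001 0 0 0" --pt "-1 -0.001 0 0 0" --pt "-1 -0.001 0 0 0" --pt "-1 0 0 0 0"

```text
clock: 48.18
eef_pos: [562.3, -8.3, 67.4]
eef_rot: [3.141, -0.004, -3.05]
wrist_force: [-14.9, -0.5, 10.1]
finger_gap: 0.5
finger_force: 7.4
```

Call:
arm_command --pt "-1 0.02 0 0 0" --pt "-1 0.02 0 0 0" --pt "-0.4 0 0 -0.05 0" --pt "-0.4 0 0 -0.05 0" --pt "-0.4 0 0 -0.05 0" --pt "-0.4 0 0 -0.02 0" --pt "-0.4 0 0 0 0" --pt "-0.4 0 0 0 0"

```text
clock: 49.18
eef_pos: [523.6, -11.9, 236.1]
eef_rot: [3.141, -0.002, -3.05]
wrist_force: [0.2, -0.8, 0.5]
finger_gap: 28.2
finger_force: 0.0
```

```bash
python3 - <<'E'
from h import *
drawer();go(655.6,1.6,150,-3.05);cells()
c=load('top');P=pts(c);m=((P[...,2]>140)&(P[...,2]<155));m[:125]=0;m[165:]=0;m[:,:225]=0;m[:,285:]=0
v,u=np.nonzero(m);Q=np.array([ray(c,a,b,147)[:2] for a,b in zip(u,v)]).astype(np.float32)
print('bar',m.sum(),np.median(P[m][:,2]),cv2.minAreaRect(Q),Q.mean(0))
d=((P[...,2]>122)&(P[...,2]<155));d[:120]=0;d[170:]=0;d[:,:225]=0;d[:,285:]=0
v,u=np.nonzero(d);print('disc',d.sum(),ray(c,u.mean(),v.mean(),130),np.median(P[d&~m][:,2]))
cv2.imwrite('pics/t2.png',cv2.resize(c['img'][110:230,180:340],(800,600),interpolation=cv2.INTER_CUBIC))
E
```

```text
clock 49.23 at [523.6 -11.8 236.1] yaw -3.05 gap 28.2 F 0.0 wf [-0.2  0.2 -0.7]
  same yaw: dx,dy,dz [-132.7    1.3   86.1] | turn then shift: roll -0.0 dx,dy [-132.7    1.3]
R [ 507.82 -292.99   -1.31   13.66] h 68.8 | in cells [ -58.8 -278.8] label off front 1.74
R [ 497.99 -375.37    0.67   11.71] h 68.5 | in cells [ -76.1 -359.9] label off front -2.56
R [4.3086e+02 9.9370e+01 1.0000e-02 1.2260e+01] h 65.4 | in cells [-99.7 118.9] label off front 3.06
R [4.0768e+02 1.8709e+02 3.7000e-01 1.1800e+01] h 65.8 | in cells [-114.8  208.4] label off front -2.87
R [326.87 260.2   -2.03   9.58] h 65.8 | in cells [-188.6  288.6] label off front 1.02
bar 42 147.48932570203 ((665.8067626953125, 2.51131010055542), (22.819215774536133, 11.679123878479004), 7.58449649810791) [665.6475      2.4475033]
disc 123 [666.82543701   0.86785517 130.        ] 127.74242895490443
```

View pics/t2.png

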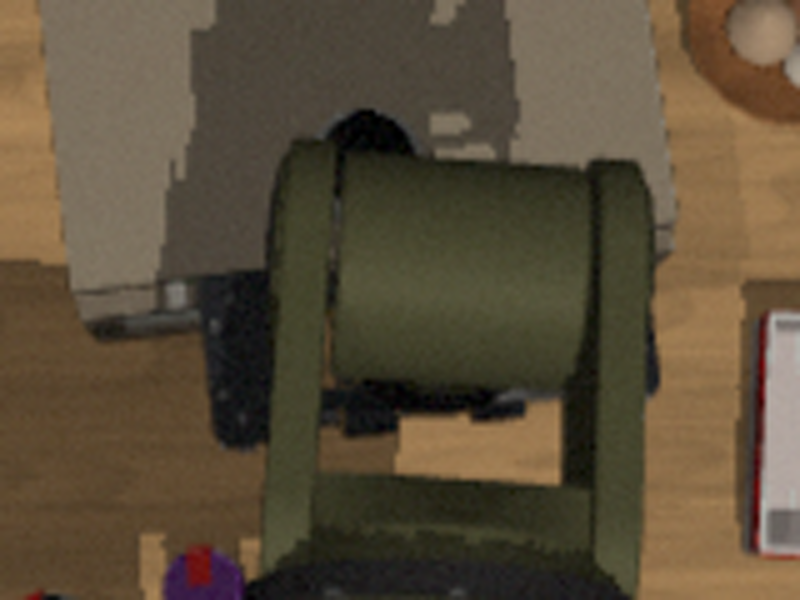

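The arm hides most of the dial in the top view; its disc shows at (368,135). The bar's axis fits the unit's x axis through (655.6, 1.6), with its top at z=147 and the disc at z=128. I'll move over it.

Call:
arm_command --pt "-0.4 -0.0332 0.0003 0 0" --pt "-0.4 -0.0332 0.0003 0 0" --pt "-0.4 -0.0332 0.0003 0 0" --pt "-0.4 -0.0332 0.0003 0 0" --pt "-0.4 0 0 0.03 0" --pt "-0.4 0 0 0.03 0" --pt "-0.4 0 0 0.02 0" --pt "-0.4 0 0 0 0"

```text
clock: 50.28
eef_pos: [655.2, 1.5, 155.0]
eef_rot: [3.141, -0.004, -3.05]
wrist_force: [-1.0, -0.0, 0.9]
finger_gap: 28.2
finger_force: 0.0
```

```bash
python3 - <<'E'
from h import *
go(655.6,1.6,131,-3.05);c=cam('scene')
h=proj(c,(655,1.6,140));print(h)
u,v=h.astype(int);cv2.imwrite('pics/s3.png',cv2.resize(c['img'][v-60:v+60,u-80:u+80],(800,600),interpolation=cv2.INTER_CUBIC))
E
```

```text
clock 50.27 at [655.2   1.5 155. ] yaw -3.05 gap 28.2 F 0.0 wf [-1.  -0.   0.9]
  same yaw: dx,dy,dz [-0.4  0.  24. ] | turn then shift: roll -0.0 dx,dy [-0.4  0. ]
[245.22011097 236.54383925]
```

View pics/s3.png

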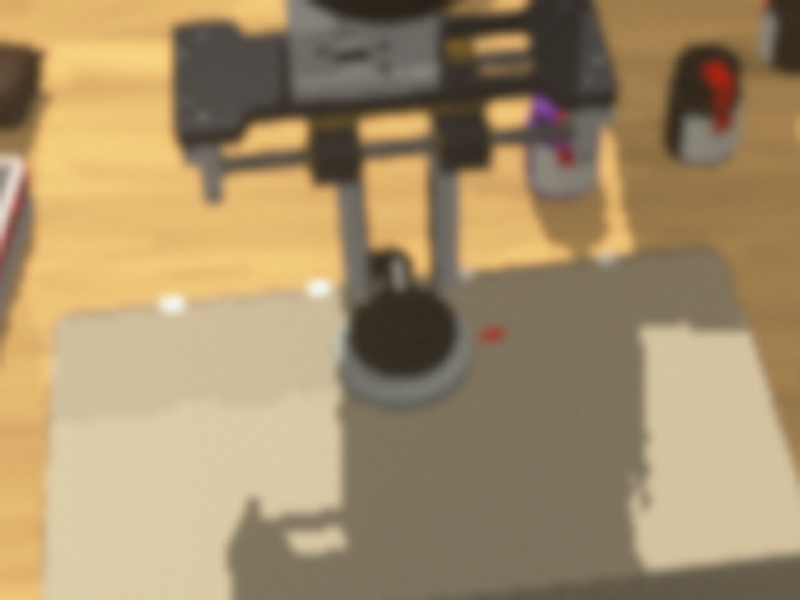

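The fingers, at (352,260) and (440,260), straddle the bar, whose white line is at (398,272). The board's marks are flush with the unit, so the drawer is shut. Lowering round the bar and gripping lightly.

Call:
arm_command --pt "-0.4 0 0 0.01 0" --pt "-0.4 0 0 0.009 0" --pt "-0.4 0 0 0.003 0" --pt "-0.4 0 0 0 0" --pt "-1 0 0 0 0" --pt "-1 0 0 0 0" --pt "-1 0 0 0 0" --newtons 8

```text
clock: 51.2
eef_pos: [656.2, 1.2, 135.8]
eef_rot: [-3.141, 0.001, -3.05]
wrist_force: [-0.1, -2.0, 0.7]
finger_gap: 12.1
finger_force: 8.0
```

Call:
arm_command --pt "-1 0 0 0.003 0" --pt "-1 0 0 0.003 0" --pt "-1 0 0 0.003 0" --pt "-1 0 0 0 0"

```text
clock: 51.7
eef_pos: [656.7, 1.2, 127.4]
eef_rot: [-3.141, 0.002, -3.05]
wrist_force: [0.5, -2.4, 8.0]
finger_gap: 12.0
finger_force: 8.0
```

Call:
arm_command --pt "-1 0 0 0.001 0" --pt "-1 0 0 0.0005 0" --pt "-1 0 0 0 0"

```text
clock: 52.08
eef_pos: [656.9, 1.3, 126.4]
eef_rot: [-3.141, 0.003, -3.05]
wrist_force: [-0.2, -1.6, 11.0]
finger_gap: 11.6
finger_force: 8.0
```

Call:
arm_command --pt "-1 0 0 0 0.1" --pt "-1 0 0 0 0.1" --pt "-1 0 0 0 0.1" --pt "-1 0 0 0 0.1" --pt "-1 0 0 0 0.1" --pt "-1 0 0 0 0.1" --pt "-1 0 0 0 0.1" --pt "-1 0 0 0 0.1" --pt "-1 0 0 0 0.1" --pt "-1 0 0 0 0.1" --pt "-1 0 0 0 0.1" --pt "-1 0 0 0 0.1" --pt "-1 0 0 0 0.1" --pt "-1 0 0 0 0.07" --pt "-1 0 0 0 0" --pt "-1 0 0 0 0"

```text
clock: 54.08
eef_pos: [657.1, 1.6, 126.4]
eef_rot: [3.138, 0.001, 1.863]
wrist_force: [2.3, 0.7, 10.0]
finger_gap: 11.6
finger_force: 8.0
```

```bash
python3 - <<'E'
from h import *
go(655.6,1.6,131);print(manip.read_state()['moment'])
E
```

```text
clock 54.08 at [657.1   1.6 126.4] yaw 1.863 gap 11.6 F 8.0 wf [ 2.3  0.7 10. ]
  same yaw: dx,dy,dz [ 0.4 -1.4 -4.6] | turn then shift: roll 0.0 dx,dy [ 0.4 -1.4]
[-0.07865127 -0.19032859 -0.00853114]
```

Call:
arm_command --pt "-1 0 0 0 0.04" --pt "-1 0 0 0 0" --pt "-1 0 0 -0.004 0" --pt "-1 0 0 -0.004 0" --pt "-1 0 0 0 0" --pt "-0.4 0 0 0 0" --pt "-0.4 0 0 0 0" --pt "-0.4 0 0 0 0" --pt "-0.4 0 0 -0.03 0" --pt "-0.4 0 0 -0.05 0" --pt "-0.4 0 0 -0.05 0" --pt "-0.4 0.05 0 0 0" --pt "-0.4 0.05 0 0 0" --pt "-0.4 0.05 0 0 0" --pt "-0.4 0.05 0 0 0" --pt "-0.4 0.05 0 0 0" --pt "-0.4 0 0 0 0"

```text
clock: 56.2
eef_pos: [592.5, 246.4, 262.8]
eef_rot: [-3.141, -0.0, 1.827]
wrist_force: [-0.5, -0.2, 0.4]
finger_gap: 28.2
finger_force: 0.0
```

```bash
python3 - <<'E'
from h import *
go(655.6,1.6,131);drawer();cells()
c=load('top');P=pts(c);m=((P[...,2]>139)&(P[...,2]<156));m[:125]=0;m[165:]=0;m[:,:225]=0;m[:,285:]=0
v,u=np.nonzero(m);Q=np.array([ray(c,a,b,147)[:2] for a,b in zip(u,v)]).astype(np.float32)
print('bar',m.sum(),np.median(P[m][:,2]),cv2.minAreaRect(Q))
a=cv2.resize(c['img'][110:230,180:340],(533,400),interpolation=cv2.INTER_CUBIC);cv2.imwrite('pics/t3.png',a)
E
```

```text
clock 56.2 at [592.5 246.4 262.8] yaw 1.827 gap 28.2 F 0.0 wf [-0.5 -0.2  0.4]
  same yaw: dx,dy,dz [-252.8   -1.   131.8] | turn then shift: roll 0.0 dx,dy [-252.8   -1. ]
mark [ -96.3 -111.1] 15 drawer -0.7
mark [-96.6 -37.3] 16 drawer -0.4
mark [-96.3  37. ] 17 drawer -0.7
R [ 508.01 -293.     -1.33   13.6 ] h 68.6 | in cells [ -58.6 -278.8] label off front 1.72
R [ 498.15 -375.65    0.7    11.77] h 68.3 | in cells [ -76.  -360.2] label off front -2.53
R [4.308e+02 9.927e+01 2.000e-02 1.233e+01] h 65.5 | in cells [-99.8 118.9] label off front 3.07
bar 88 147.02657900511548 ((654.249755859375, 1.8642292022705078), (13.560905456542969, 45.67726135253906), 14.875699043273926)
```

View pics/t3.png

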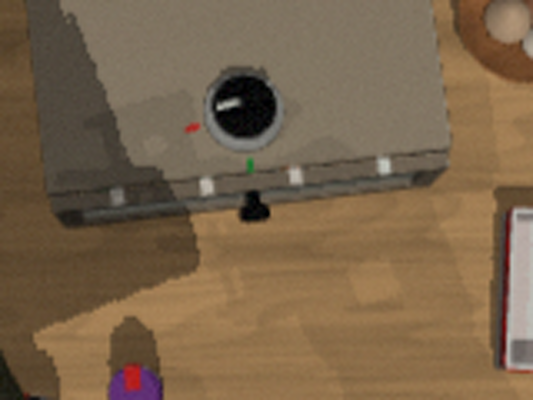

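The dial's white line at (228,104) points to the red mark. Its bar has turned 1.40 rad and sits back out at 147 mm. The drawer is shut, and both reds are in the tub.

```bash
python3 -c "
from h import *
print(ticket.sign_off())"
```

```text
the job is handed in; nothing more can be done
None
```

I handed the job in: three green vials stand in their own cells with labels to the front, both red vials are in the returns tub, and the drawer is shut and locked with the dial sprung back out. The hand-in returned no verdict, and I last saw the vials just before pushing the drawer shut.

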